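Assemble the condiment caddy sample

TASK

Slide the display clamp's jaw open, lift the compartment tray out and slide the jaw shut again. Fit the tray into the bay of the wooden caddy: hook its near edge under the retaining lip, then swing it down until it lies flat in the bay. Work every lidded pot down into a snug cell of the caddy, one to a cell, until it stands on the bottom, and leave the other tableware where it is.

Things in the scene. Friction and masses are not known exactly. Their poses are not given: they have to be found in the camera images.
- bay (a point): Bay of the wooden caddy (fixed, placed differently each time). Point: centre of the bay's floor, 12 mm over the table; x points away from the lip, z up. Open-topped recess, inside 134 (x) by 92 mm (y); 8 mm thick sills, 9 mm high, on three sides; at -x a wall with the lip. The tray cannot go in flat: tilt it about 15 degrees, push its low -x edge under the lip, rotate it down.
- lip (a point): Retaining lip at the bay's -x end. Point: middle of the lip's free edge, at its underside, 13 mm over the bay's floor; axes as the bay's. The lip is 6 mm thick, as wide as the bay, and reaches 12 mm over the floor from the inside of the end wall.
- cell0 (a point): Pot cell of the caddy, one of three along its x, 66 mm apart, 83 mm to the bay's -y side. Point: centre of its floor, 10 mm over the table, axes as the bay's. 58 mm square, walls 8 mm thick, 30 mm high. Four sprung rubber cheeks, 3 to 25 mm over the floor, press on the pot (7 N each): it must be pressed down with up to 25 N; twisting 0.3 rad to and fro while pressing eases it.
- cell1 (a point): Another pot cell, like cell0.
- cell2 (a point): Another pot cell, like cell0.
- tray_c (a point): White compartment tray: plate 130 x 86 x 7 mm (x, y, z), 4 mm ribs on top; in its middle an upright handle bar, 60 mm along x, 12 mm thick, its top 41 mm over the plate's underside. 0.18 kg. Point: mid-tray, 24 mm over the underside, half-way up the handle; z up. Same after a half turn. Starts level in the clamp, x along the clamp's x. Hold it by the handle from above.
- clamp_seat (a point): Display clamp, a dark steel bed fixed to the table, placed differently each time. Point: on the bed under the tray's centre, 20 mm over the table. A 12 mm high fixed stop runs along the tray's +y edge, 5 mm high stops stand off both its x ends, and the sliding jaw with an overhanging lip holds its -y edge.
- jaw_fin (a point): Upright steel fin on the clamp's aluminium sliding jaw. Point: centre of the fin, which is 10 mm thick (y), 36 mm wide (x) and 36 mm high, its top 73 mm over the table. The jaw slides along the clamp's -y to open; axes as the clamp's. Shut, its lip covers 9 mm of the tray's edge, 11 to 17 mm over the bed.
- jaw (a joint): Sliding jaw's position in m: 0 shut, 0.042 fully open (away from the tray, towards the clamp's -y). About 3 N of friction; it stays where it is left. Starts nearly shut.
- pot0_c (a point): Lidded white condiment pot standing on the table: closed cylinder 50 mm across, 66 mm high, plus a 16 mm wide, 12 mm high wooden knob on top; foot weighted, its edge bevelled. 0.22 kg. Point: on its axis, 33 mm over its foot; z up. Any pot fits any cell. Grip its upper half; in a cell 36 mm of the body stands above the walls. Two or three pots are present.
- pot1_c (a point): Another pot, like pot0; may be absent.
- pot2_c (a point): Another pot, like pot0; may be absent.
- dish: Bystander: small red sauce dish, 68 mm across, 18 mm high; origin at the centre of its underside. Not part of the job; leave it where it is.
- tape: Bystander: roll of white tape lying flat, 72 mm across, 20 mm high; origin at the centre of its underside. Not part of the job; leave it where it is.
- spoon: Bystander: white spoon lying flat, 150 mm long; origin at the centre of its underside (along its length for the spoon). Not part of the job; leave it where it is.
- mug: Bystander: white mug, 80 mm across, 90 mm high; origin at the centre of its underside. Not part of the job; leave it where it is.
Mind the look-alikes: they are no part of the job. Leave any orange or yellow look-alike of the part that bears pot1_c alone.

How it is judged:
By the outcome, as a careful person would: the job done as asked, in the order asked, and still so for the second after the job is handed in, with the robot touching nothing.
Of pot0, pot1, pot2 only 2 to 3 are there at a start; the rules pass over those that are not, and their reading is None.
At some moment in a run one of pot0, pot1, pot2 may be knocked a few centimetres aside while the robot is not near it.
It also fails if it takes over 210 s, if anything falls off the work surface, if the arm or the gripper's body presses on something with over 40 N, if the wrist force passes 120 N, or if a joint passes its speed limit or range.

ROBOT

A 7-joint arm with a two-finger parallel gripper is mounted at the origin on the work surface. World frame = base frame: x ahead of the robot, y to its left, z up, the work surface at z = 0. Lengths are in mm, angles in rad, forces in N, time in s.
With the tool pointing down it reaches from about 425 to 925 mm from the base axis. Payload 6.8 kg.
Tool frame: the origin (TCP) lies midway between the tips of the shut fingers; the grasp point (between the pads) lies env.tcp_to_grasp behind it (env.tcp_to_grasp is the distance from the TCP to the grasp point, in mm); z points along the fingers, y is the line along which they close (so a half turn about z gives the same grasp; the last joint's range is limited). The gripper opens to 85 mm and grips with 20 to 120 N. Pads are 22 mm wide; open, the fingers measure 114 mm over their backs; the gripper's body (76 mm by 85 mm) begins 54 mm behind the grasp point. The pads swing forward as they close: fully open they stand 13 mm farther back than shut.
Start: joints at [-1.275, 0.477, 0.022, 1.555, -0.011, 1.109, -0.083], TCP at [265.216, 620.732, 231.308] pointing down, gripper open.
Joint ranges: [-2.96, 2.96], [-0.34, 2.1], [-1.41, 1.46], [0.24, 2.44], [-1.37, 4.51], [0.17, 1.92], [-2.96, 2.96]. Speed limits (rad/s): [2.39, 2.39, 3.14, 3.14, 3.14, 3.14, 3.14].

INTERFACE

Orientations are given as a 3x3 rotation matrix whose columns are the frame's x, y, z axes.
In Python, from station import env gives the robot as it stands. The module is installed in compiled form; this text tells all that it offers.
- The arm moves only by the tool jog_arm, never from a script. Its argument "rows" is a list of rows, each an object with "twist": the turn, a rotation vector about the tool's x, y, z in rad, a list of three; "travel": the shift along the tool's x, y, z in mm, a list of three; "grip": the opening, from 0 (shut) to 1 (fully open). In form: [{"twist": [ax, ay, az], "travel": [tx, ty, tz], "grip": grip}, ...]. A call has 1 to 10 rows; each row is the pose to reach, as a shift and turn from the pose commanded when the call began, along the tool's axes at that moment; what a row does not reach only later rows make up. A row lasts 1/10 s, in which the tool goes at most 50 mm and 8.59 degrees, less where a joint would pass 70% of its speed; a pose out of reach is approached as far as the arm can. A call with a gripper value outside its range is refused whole. The fingers move at their own pace and stop on an object; "grip_force" is the grip in N (left out, the last holds). Time passes only in rows, so rows that repeat a pose let the fingers close. It gives the time, the measured TCP pose, the force, the opening and the grip force at its end, in the units of the state.
- env.sense(): the state, without advancing time (a new reading comes with each control period).
- env.capture(name): name is "side" or "top" or "wrist"; returns a dict with "image" (384x512x3 uint8, red, green, blue), "fx", "fy", "cx", "cy" (pixels), "eye" and "attitude" of the camera in the world. Camera axes: x right, y down, z forward; pixel columns grow to the right and rows downward; lengths in mm; the calibration is good to about 2 mm. A picture is of the moment at which its call begins. There is no depth.
- env.job_done(): hands the job in; it is judged then, once.
The state is a dict: "time_s": time; "joint_positions": joint angles; "dq": joint speeds; "effort": joint torques, N m; "ee_pos": TCP position; "eef_rot": TCP orientation; "contact_force": force on the tool from outside, world axes, zero at the start; "torque": the same for the moment, N m; "width": opening from 0.0 (shut) to 1.0 (fully open); "gripper_force": force on a finger pad.
Only numpy, scipy, OpenCV 4.12 (cv2) and the standard library are available. Lean on these libraries where they do the work, as an engineer would, in place of code of your own. Each camera call takes 0.05 s, during which the arm holds its last target. There are 200 camera calls.

## Working session

There is one attempt and no reset: what is moved stays moved. The work goes in short steps, Python scripts to look and compute and a tool call to move; the robot and the scene stay as the last step left them, time stands still between calls to the robot, and variables do not carry over. Pictures are saved under pics/ and viewed, at most 14 in all, crops included, and the job is handed in when it is done.

Besides the shell and the picture viewer there is one more tool, called after "Call:" as name(argument=value, ...), one argument or row to a line, values as JSON. jog_arm: Moves the arm, as the interface text tells. Its arguments: {"type":"object","properties":{"rows":{"type":"array"},"grip_force":{"type":"number"}},"required":["rows"]}

```bash
mkdir -p pics
cat > h.py <<'E'
import numpy as np, cv2
from station import env
def cap(n,f):
    c=env.capture(n); cv2.imwrite(f'pics/{f}.png',c['image'][:,:,::-1]); np.savez(f'pics/{f}.npz',**c); return c
def load(f): return dict(np.load(f'pics/{f}.npz'))
def ray(c,u,v):
    d=np.array([(u-c['cx'])/c['fx'],(v-c['cy'])/c['fy'],1.]); return np.array(c['eye']),np.array(c['attitude'])@d
def onz(c,u,v,z):
    e,d=ray(c,u,v); return e+d*(z-e[2])/d[2]
def pix(c,p):
    q=np.array(c['attitude']).T@(np.array(p,float)-c['eye']); return c['fx']*q[0]/q[2]+c['cx'],c['fy']*q[1]/q[2]+c['cy']
E
python3 - <<'E'
from h import *
for n in('top','side','wrist'):
    c=cap(n,n+'0'); print(n,c['fx'],c['cx'],c['cy'],c['eye'],np.round(c['attitude'],3).tolist())
s=env.sense(); print(s['ee_pos'],s['eef_rot'],s['width'],env.tcp_to_grasp,s['contact_force'],s['time_s'])
t=cv2.imread('pics/top0.png'); cv2.imwrite('pics/top0b.png',cv2.resize(t,(800,600),interpolation=cv2.INTER_CUBIC))
E
```

```text
top 401.99653751021697 255.43746246082168 190.99677401170595 [ 362.90090245   84.83814911 1135.36229406] [[0.021, -0.993, 0.118], [-1.0, -0.02, 0.007], [-0.005, -0.118, -0.993]]
side 392.0806217130999 257.4929067729601 191.03516283588243 [ 417.35886076 -654.73694311  580.16579636] [[0.994, -0.062, 0.095], [-0.114, -0.569, 0.815], [0.004, -0.82, -0.572]]
wrist 340.987224457636 256.54265985339595 187.45000087311655 [188.91655084 652.08320719 372.62434338] [[0.392, 0.87, 0.3], [0.92, -0.37, -0.13], [-0.002, 0.327, -0.945]]
[265.02484589 620.30849164 230.5700582 ] [[-9.19573002e-01  3.92918932e-01 -4.55522122e-04]
 [ 3.92919186e-01  9.19572102e-01 -1.28896441e-03]
 [-8.75730843e-05 -1.36428026e-03 -9.99999066e-01]] 1.0034245577635574 18.700000000000003 [-0.1835933   0.24933909 -0.40921437] 0.15
```

View pics/top0b.png

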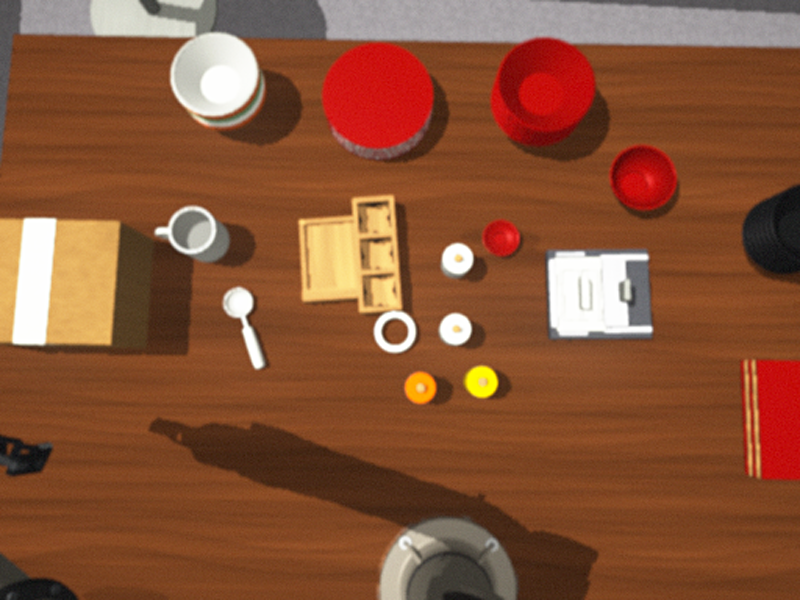

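View pics/side0.png

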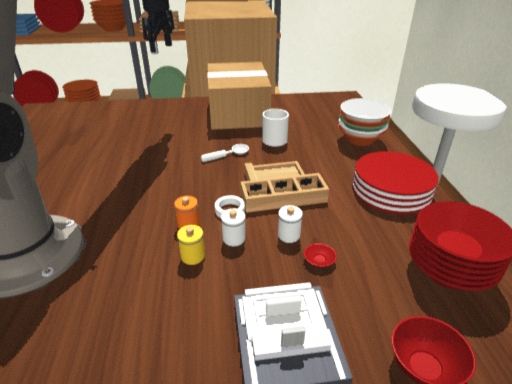

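The top view shows the white pots at (458,258) and (456,328) in the enlarged picture. The look-alikes are an orange pot (420,388) and a yellow pot (482,381). Other white things are the tape (395,332), mug (193,235) and spoon (243,325). The caddy is at (350,255) with its cells to the right, and the clamp is at (600,293) with fin (627,291) and handle (586,293). I choose the two white knobbed pots; pot2 seems to be absent.

Run:
```python
from h import *
c=load('top0'); k=.64
f=lambda u,v,z:print((u,v),np.round(onz(c,u*k,v*k,z)[:2],0))
print('handle');f(586,293,61);print('fin');f(627,291,73);print('pots');f(459,258,78);f(456,328,78)
print('clamp');[f(*q,20) for q in((547,250),(650,250),(652,338),(547,338))]
print('caddy');[f(*q,40) for q in((353,197),(394,196),(402,311),(360,312))]
[f(*q,21) for q in((300,220),(302,301))]
t=c['image'][:,:,::-1]
a=cv2.resize(t[115:215,185:305],(480,400),interpolation=cv2.INTER_CUBIC);b=cv2.resize(t[150:230,340:424],(420,400),interpolation=cv2.INTER_CUBIC)[:, :320]
cv2.imwrite('pics/crop1.png',np.hstack([a,b]))
```

```text
handle
(586, 293) [ 506. -229.]
fin
(627, 291) [ 510. -295.]
pots
(459, 258) [560.  -9.]
(456, 328) [440.  -5.]
clamp
(547, 250) [ 589. -172.]
(650, 250) [ 592. -357.]
(652, 338) [ 434. -357.]
(547, 338) [ 430. -171.]
caddy
(353, 197) [674. 179.]
(394, 196) [678. 106.]
(402, 311) [471.  87.]
(360, 312) [468. 161.]
(300, 220) [635. 275.]
(302, 301) [487. 266.]
```

View pics/crop1.png

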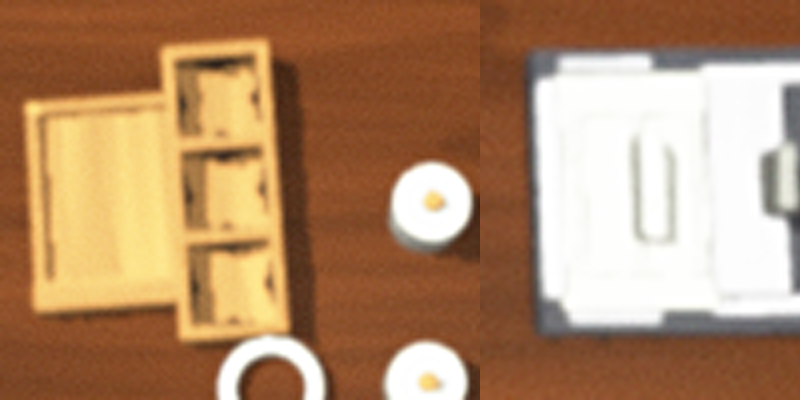

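The crop confirms two white pots with wooden knobs, and the caddy yawed about 4–5°. The clamp holds the tray, with the fin on its right (-y) side. Next I'll write a go-to helper and move over the caddy for a close look.

```bash
cat >> h.py <<'E'
from scipy.spatial.transform import Rotation as Ro
def Rt(yaw,pitch=0):
    "tool x along yaw (deg), z down; pitch>0 lowers the tool's -x side of a held thing"
    return (Ro.from_euler('z',yaw,degrees=True)*Ro.from_euler('y',-pitch,degrees=True)).as_matrix()@np.diag([1,-1,-1.])
def go(p,yaw,pitch=0,s=None):
    s=s or env.sense(); R=np.array(s['eef_rot']); U,_,V=np.linalg.svd(R); R=U@V
    d=R.T@(np.array(p)-s['ee_pos']); w=Ro.from_matrix(R.T@Rt(yaw,pitch)).as_rotvec()
    print('travel',np.round(d,1),'twist',np.round(w,3),'rows',round(max(np.linalg.norm(d)/50,np.degrees(np.linalg.norm(w))/8.59),1))
def st():
    s=env.sense(); R=np.array(s['eef_rot']); print('t%.1f'%s['time_s'],np.round(s['ee_pos'],1),'yaw %.2f'%np.degrees(np.arctan2(R[1,0],R[0,0])),'z',np.round(R[:,2],3),'w%.3f'%s['width'],'F',np.round(s['contact_force'],1),'gf',np.round(s['gripper_force'],1),'q',np.round(s['joint_positions'],2))
E
python3 -c "
from h import *
go([560,180,210],4.5)"
```

```text
travel [-444.3 -289.    21. ] twist [-0.000e+00  2.000e-03  2.659e+00] rows 17.7
```

Call:
jog_arm(
  rows=[
    {"twist": [0, 0, 0.13], "travel": [-44, -29, 2], "grip": 1},
    {"twist": [0, 0, 0.26], "travel": [-88, -58, 4], "grip": 1},
    {"twist": [0, 0, 0.39], "travel": [-132, -87, 6], "grip": 1},
    {"twist": [0, 0, 0.52], "travel": [-176, -116, 8], "grip": 1},
    {"twist": [0, 0, 0.65], "travel": [-220, -145, 10], "grip": 1},
    {"twist": [0, 0, 0.78], "travel": [-264, -174, 12], "grip": 1},
    {"twist": [0, 0, 0.91], "travel": [-308, -203, 14], "grip": 1},
    {"twist": [0, 0, 1.04], "travel": [-352, -232, 16], "grip": 1},
    {"twist": [0, 0, 1.17], "travel": [-396, -261, 18], "grip": 1},
    {"twist": [0, 0, 1.3], "travel": [-444, -289, 21], "grip": 1},
  ],
)

```text
time_s: 1.15
ee_pos: [542.9, 203.2, 211.8]
eef_rot: [[0.138, 0.99, -0.0], [0.99, -0.138, 0.0], [0.0, -0.0, -1.0]]
contact_force: [0.5, 0.8, -0.2]
width: 0.998
gripper_force: 0.0
```

Call:
jog_arm(
  rows=[
    {"twist": [0, 0, 1.35], "travel": [0, 0, 0], "grip": 1},
    {"twist": [0, 0, 1.35], "travel": [0, 0, 0], "grip": 1},
    {"twist": [0, 0, 1.35], "travel": [0, 0, 0], "grip": 1},
    {"twist": [0, 0, 1.35], "travel": [0, 0, 0], "grip": 1},
    {"twist": [0, 0, 1.35], "travel": [0, 0, 0], "grip": 1},
    {"twist": [0, 0, 1.35], "travel": [0, 0, 0], "grip": 1},
    {"twist": [0, 0, 1.35], "travel": [0, 0, 0], "grip": 1},
    {"twist": [0, 0, 1.35], "travel": [0, 0, 0], "grip": 1},
    {"twist": [0, 0, 1.35], "travel": [0, 0, 0], "grip": 1},
    {"twist": [0, 0, 1.35], "travel": [0, 0, 0], "grip": 1},
  ],
)

```text
time_s: 2.15
ee_pos: [542.0, 205.2, 211.4]
eef_rot: [[0.996, 0.087, -0.0], [0.087, -0.996, -0.001], [-0.001, 0.001, -1.0]]
contact_force: [-0.6, 0.1, -0.3]
width: 1.003
gripper_force: 0.0
```

Run:
```python
from h import *
st(); c=cap('wrist','w1'); cv2.imwrite('pics/w1b.png',cv2.resize(c['image'][:,:,::-1],(800,600),interpolation=cv2.INTER_CUBIC)); print(c['eye'])
go([515,-250,150],0)
```

```text
t2.1 [542.  205.2 211.4] yaw 4.98 z [-0.    -0.001 -1.   ] w1.003 F [-0.6  0.1 -0.3] gf 0.0 q [-1.03  0.42  0.74  1.85 -0.33  1.01 -1.64]
[626.64631786 211.26954569 353.60852706]
travel [-68.5 450.8  61.8] twist [0.001 0.    0.091] rows 9.2
```

View pics/w1b.png

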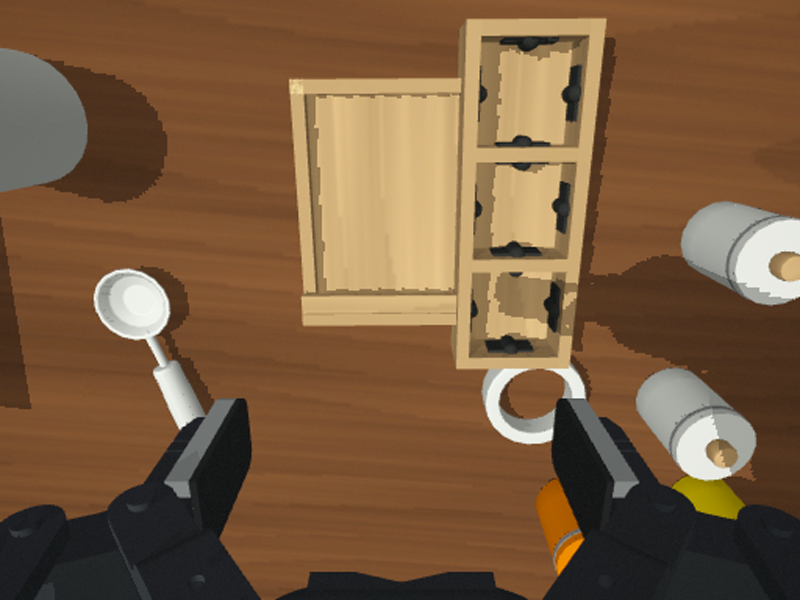

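The wrist view shows the caddy clearly. The bay is at (380,200) with its lip along the bottom edge at v≈295–325. The cells are at (530,90), (518,210) and (515,315). The tape sits just below the nearest cell, at (535,400), so I'll use the two farther cells.

Run:
```python
from h import *
c=load('w1'); k=.64
P=lambda u,v,z:np.round(onz(c,u*k,v*k,z)[:2],1)
names={'TL':(468,19,40),'TR':(606,18,40),'BR':(571,368,40),'BL':(453,368,40),'c2':[(482,36,40),(588,36,40),(577,148,40),(477,148,40)],'c1':[(476,162,40),(576,162,40),(567,260,40),(472,260,40)],'sillTL':(290,80,21),'sill inner top TL':(305,95,21),'lipfreeL':(302,295,31),'lipfreeR':(457,293,31),'lipbackL':(303,313,31),'sillTR':(461,79,21)}
for n,v in names.items():
    if isinstance(v,list): q=[P(*a) for a in v]; print(n,q,np.mean(q,0))
    else: print(n,P(*v))
```

```text
TL [675.1 179.4]
TR [682.  106.7]
BR [477.4  85.9]
BL [470.6 162.8]
c2 [array([667.7, 170.9]), array([672.7, 114.5]), array([615.1, 109.1]), array([610.1, 165.8])] [641.4   140.075]
c1 [array([602.3, 165.3]), array([607.3, 108.1]), array([549.4, 102.3]), array([544.3, 160. ])] [575.825 133.925]
sillTL [637.4 276.3]
sill inner top TL [630.  267.4]
lipfreeL [509.4 264. ]
lipfreeR [519.4 165.2]
lipbackL [497.1 263.1]
sillTR [646.7 177.5]
```

Call:
jog_arm(
  rows=[
    {"twist": [0, 0, 0.09], "travel": [-7, 45, 6], "grip": 1},
    {"twist": [0, 0, 0.09], "travel": [-14, 90, 12], "grip": 1},
    {"twist": [0, 0, 0.09], "travel": [-20, 135, 18], "grip": 1},
    {"twist": [0, 0, 0.09], "travel": [-27, 180, 25], "grip": 1},
    {"twist": [0, 0, 0.09], "travel": [-34, 225, 31], "grip": 1},
    {"twist": [0, 0, 0.09], "travel": [-41, 270, 37], "grip": 1},
    {"twist": [0, 0, 0.09], "travel": [-48, 315, 43], "grip": 1},
    {"twist": [0, 0, 0.09], "travel": [-55, 360, 49], "grip": 1},
    {"twist": [0, 0, 0.09], "travel": [-62, 405, 55], "grip": 1},
    {"twist": [0, 0, 0.09], "travel": [-68, 451, 61], "grip": 1},
  ],
)

```text
time_s: 3.2
ee_pos: [513.8, -251.7, 150.5]
eef_rot: [[1.0, 0.003, 0.0], [0.003, -1.0, 0.001], [0.0, -0.001, -1.0]]
contact_force: [0.9, 0.0, -0.4]
width: 1.0
gripper_force: 0.0
```

Call:
jog_arm(
  rows=[
    {"twist": [0, 0, 0], "travel": [0, 0, 0], "grip": 0.5},
    {"twist": [0, 0, 0], "travel": [0, 0, 0], "grip": 0.5},
    {"twist": [0, 0, 0], "travel": [0, 0, 0], "grip": 0.5},
    {"twist": [0, 0, 0], "travel": [0, 0, 0], "grip": 0.5},
  ],
)

```text
time_s: 3.6
ee_pos: [514.8, -248.2, 150.7]
eef_rot: [[1.0, 0.002, 0.0], [0.002, -1.0, 0.001], [0.0, -0.001, -1.0]]
contact_force: [-0.9, 0.1, -1.3]
width: 0.497
gripper_force: 0.0
```

Run:
```python
from h import *
st(); c=cap('wrist','w2'); cv2.imwrite('pics/w2b.png',cv2.resize(c['image'][:,:,::-1],(800,600),interpolation=cv2.INTER_CUBIC)); print(c['eye'])
```

```text
t3.6 [ 514.8 -248.2  150.7] yaw 0.11 z [ 0.     0.001 -1.   ] w0.497 F [-0.9  0.1 -1.3] gf 0.0 q [-0.22  0.49  0.75  1.92 -0.43  0.89 -0.83]
[ 599.62175917 -249.56653563  292.93064684]
```

View pics/w2b.png

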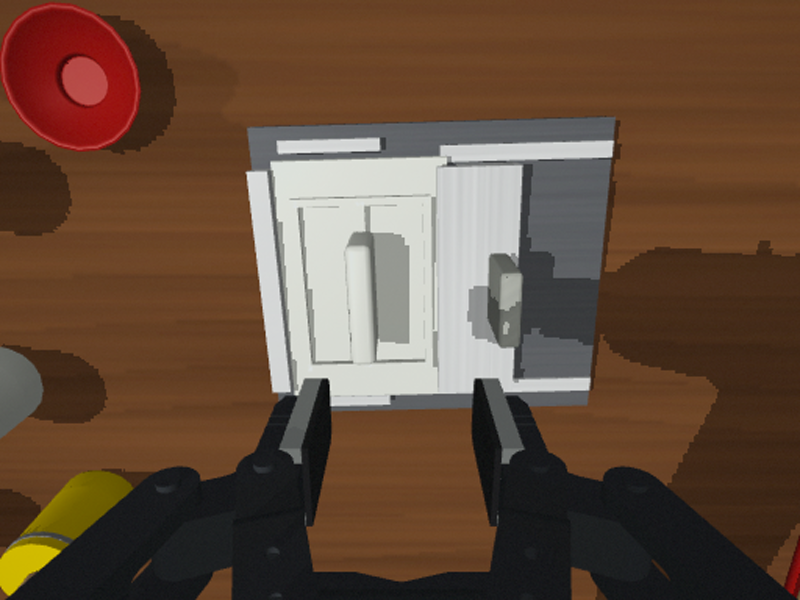

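The wrist view shows the clamp with the handle ridge from (347,245) to (372,362) and the fin at (489–522, 255–347). The jaw is shut over the tray's right edge at u≈437.

Run:
```python
from h import *
c=load('w2'); k=.64
P=lambda n,u,v,z:print(n,np.round(onz(c,u*k,v*k,z)[:2],1))
P('fin low R',521,347,73);P('fin low L',499,341,73);P('fin up R base',515,255,37)
P('han low L',350,362,61);P('han low R',376,362,61);P('han up L',345,250,61);P('han up R',374,250,61)
P('bed TL',248,128,20);P('bed TR',616,118,20);P('bed BR',588,404,20);P('stop TL',248,172,32);P('stop BL',273,391,32);P('stop TR',268,172,32)
P('jawlip T',437,165,37);P('jawlip B',438,391,37)
for n,p in {'fin':(510,-295)}.items():
  for z in(73,37):
    for dx in(18,-18):
      for dy in(5,-5): print(n,z,dx,dy,np.round(np.array(pix(c,(p[0]+dx,p[1]+dy,z)))/k))
b=c['image'][150:240,290:350,::-1]; cv2.imwrite('pics/fin.png',cv2.resize(b,(400,600),interpolation=cv2.INTER_CUBIC))
```

```text
fin low R [ 498.6 -304.1]
fin low L [ 501.5 -294. ]
fin up R base [ 531.9 -306.3]
han low L [ 484.9 -225.4]
han low R [ 484.9 -237.9]
han up L [ 540.4 -224.7]
han up R [ 540.4 -237.7]
bed TL [ 591.2 -174.7]
bed TR [ 596.4 -354.2]
bed BR [ 437.9 -359.1]
stop TL [ 571.4 -176.2]
stop BL [ 452.7 -179.3]
stop TR [ 571.4 -185.8]
jawlip T [ 575.4 -266.5]
jawlip B [ 455.8 -270.1]
fin 73 18 5 [494. 285.]
fin 73 18 -5 [517. 285.]
fin 73 -18 5 [489. 360.]
fin 73 -18 -5 [511. 360.]
fin 37 18 5 [482. 263.]
fin 37 18 -5 [502. 263.]
fin 37 -18 5 [478. 329.]
fin 37 -18 -5 [497. 329.]
```

View pics/fin.png

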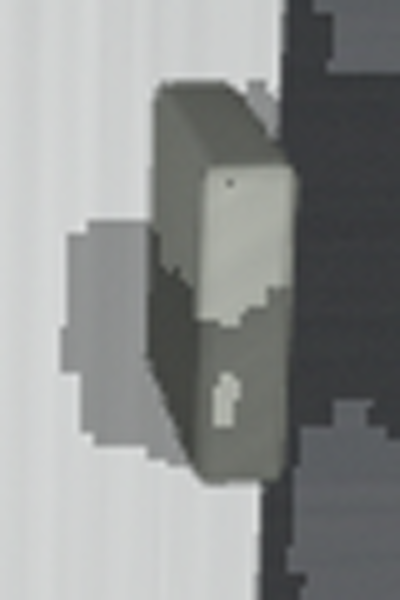

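Call:
jog_arm(
  rows=[
    {"twist": [0, 0, -0.026], "travel": [2, 25, 0], "grip": 0.5},
    {"twist": [0, 0, -0.026], "travel": [2, 51, 0], "grip": 0.5},
    {"twist": [0, 0, -0.026], "travel": [2, 51, 25], "grip": 0.5},
    {"twist": [0, 0, -0.026], "travel": [2, 51, 50], "grip": 0.5},
    {"twist": [0, 0, -0.026], "travel": [2, 51, 75], "grip": 0.5},
    {"twist": [0, 0, -0.026], "travel": [2, 51, 95], "grip": 0.5},
    {"twist": [0, 0, -0.026], "travel": [2, 51, 102], "grip": 0.5},
    {"twist": [0, 0, -0.026], "travel": [2, 51, 102], "grip": 0.5},
  ],
)

```text
time_s: 4.45
ee_pos: [516.0, -300.1, 48.2]
eef_rot: [[1.0, 0.025, -0.001], [0.025, -1.0, 0.001], [-0.001, -0.001, -1.0]]
contact_force: [-0.8, -0.6, 0.3]
width: 0.507
gripper_force: 0.0
```

Call:
jog_arm(
  rows=[
    {"twist": [0, 0, 0], "travel": [0, 0, 0], "grip": 0},
    {"twist": [0, 0, 0], "travel": [0, 0, 0], "grip": 0},
    {"twist": [0, 0, 0], "travel": [0, 0, 0], "grip": 0},
    {"twist": [0, 0, 0], "travel": [0, 0, 0], "grip": 0},
    {"twist": [0, 0, 0], "travel": [0, 0, 0], "grip": 0},
    {"twist": [0, 0, 0], "travel": [0, 0, 0], "grip": 0},
  ],
  grip_force=40,
)

```text
time_s: 5.05
ee_pos: [516.9, -300.8, 50.0]
eef_rot: [[1.0, 0.025, 0.002], [0.025, -1.0, 0.001], [0.002, -0.001, -1.0]]
contact_force: [-1.4, 3.4, 6.5]
width: 0.112
gripper_force: 42.4
```

```bash
python3 -c "
from h import *
st()"
```

```text
t5.0 [ 516.9 -300.8   50. ] yaw 1.42 z [ 0.002  0.001 -1.   ] w0.112 F [-1.4  3.4  6.5] gf 42.4 q [-0.03  0.66  0.62  1.91 -0.56  0.74 -0.63]
```

Call:
jog_arm(
  rows=[
    {"twist": [0, 0, 0], "travel": [0, 4, -1], "grip": 0},
    {"twist": [0, 0, 0], "travel": [0, 9, -1], "grip": 0},
    {"twist": [0, 0, 0], "travel": [0, 14, -1], "grip": 0},
    {"twist": [0, 0, 0], "travel": [0, 19, -1], "grip": 0},
    {"twist": [0, 0, 0], "travel": [0, 24, -1], "grip": 0},
    {"twist": [0, 0, 0], "travel": [0, 29, -1], "grip": 0},
    {"twist": [0, 0, 0], "travel": [0, 33, -1], "grip": 0},
    {"twist": [0, 0, 0], "travel": [0, 36, -1], "grip": 0},
    {"twist": [0, 0, 0], "travel": [0, 38, -1], "grip": 0},
    {"twist": [0, 0, 0], "travel": [0, 38, -1], "grip": 0},
  ],
)

```text
time_s: 6.05
ee_pos: [517.8, -335.6, 50.0]
eef_rot: [[1.0, 0.026, -0.0], [0.026, -1.0, 0.007], [-0.0, -0.007, -1.0]]
contact_force: [0.9, 14.8, 10.7]
width: 0.104
gripper_force: 43.0
```

Call:
jog_arm(
  rows=[
    {"twist": [0, 0, 0], "travel": [0, 0, 0], "grip": 0.5},
    {"twist": [0, 0, 0], "travel": [0, 0, 0], "grip": 0.5},
    {"twist": [0, 0, 0], "travel": [0, 0, 0], "grip": 0.5},
    {"twist": [0, 0, 0], "travel": [0, 0, 0], "grip": 0.5},
    {"twist": [0, 0, 0], "travel": [0, 0, -25], "grip": 0.5},
    {"twist": [0, 0, 0], "travel": [0, 0, -60], "grip": 0.5},
    {"twist": [0, 0, 0], "travel": [0, 0, -100], "grip": 0.5},
    {"twist": [0, 0, 0], "travel": [0, 0, -100], "grip": 0.5},
  ],
)

```text
time_s: 6.85
ee_pos: [519.0, -342.2, 155.0]
eef_rot: [[1.0, 0.022, 0.007], [0.022, -1.0, -0.005], [0.007, 0.005, -1.0]]
contact_force: [-0.8, -0.1, 0.5]
width: 0.497
gripper_force: 0.0
```

Run:
```python
from h import *
st(); c=cap('wrist','w3'); cv2.imwrite('pics/w3b.png',cv2.resize(c['image'][:,:,::-1],(800,600),interpolation=cv2.INTER_CUBIC))
go([514.5,-232,150],1.6)
```

```text
t6.8 [ 519.  -342.2  155. ] yaw 1.28 z [ 0.007 -0.005 -1.   ] w0.497 F [-0.8 -0.1  0.5] gf 0.0 q [-0.04  0.56  0.72  1.8  -0.45  0.94 -0.67]
travel [  -1.1 -109.     2.1] twist [ 0.003 -0.005 -0.005] rows 2.2
```

View pics/w3b.png

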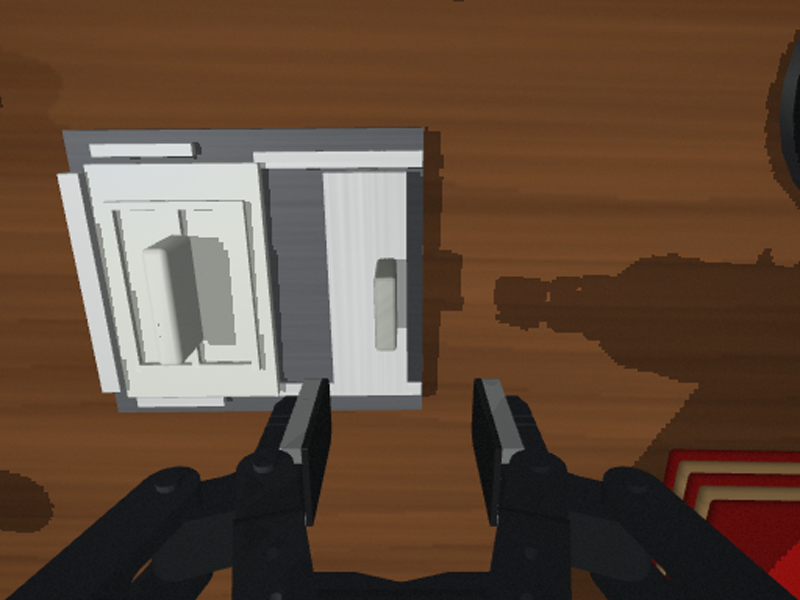

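The jaw is open: its edge is at u≈325 and clear of the tray's edge at u≈278. The handle is free at (170,300).

Call:
jog_arm(
  rows=[
    {"twist": [0, 0, -0.005], "travel": [0, -50, 0], "grip": 0.5},
    {"twist": [0, 0, -0.005], "travel": [0, -100, 0], "grip": 0.5},
    {"twist": [0, 0, -0.005], "travel": [-1, -109, 2], "grip": 0.5},
    {"twist": [0, 0, -0.005], "travel": [-1, -109, 2], "grip": 0.5},
    {"twist": [0, 0, -0.005], "travel": [-1, -109, 30], "grip": 0.5},
    {"twist": [0, 0, -0.005], "travel": [-1, -109, 60], "grip": 0.5},
    {"twist": [0, 0, -0.005], "travel": [-1, -109, 90], "grip": 0.5},
    {"twist": [0, 0, -0.005], "travel": [-1, -109, 110], "grip": 0.5},
    {"twist": [0, 0, -0.005], "travel": [-1, -109, 118], "grip": 0.5},
    {"twist": [0, 0, -0.005], "travel": [-1, -109, 118], "grip": 0.5},
  ],
)

```text
time_s: 7.9
ee_pos: [512.3, -231.7, 30.8]
eef_rot: [[1.0, 0.027, -0.002], [0.027, -1.0, -0.001], [-0.002, 0.0, -1.0]]
contact_force: [0.0, 0.4, 0.5]
width: 0.499
gripper_force: 0.0
```

Run:
```python
from h import *
st(); go([515,-232.5,36],1.6)
c=load('w3');k=.64
for q in((160,362),(187,362),(143,252),(172,252)): print(np.round(onz(c,q[0]*k,q[1]*k,61),1))
```

```text
t7.9 [ 512.3 -231.7   30.8] yaw 1.53 z [-0.002 -0.001 -1.   ] w0.499 F [0.  0.4 0.5] gf 0.0 q [-0.13  0.65  0.6   2.   -0.58  0.67 -0.71]
travel [ 2.7  0.8 -5.2] twist [ 0.     0.002 -0.001] rows 0.1
[ 485.4 -227.4   61. ]
[ 485.7 -240.6   61. ]
[ 540.7 -226.3   61. ]
[ 541.  -239.5   61. ]
```

Call:
jog_arm(
  rows=[
    {"twist": [0, 0, 0], "travel": [3, 1, -8], "grip": 0.5},
    {"twist": [0, 0, 0], "travel": [3, 1, -8], "grip": 0.2},
    {"twist": [0, 0, 0], "travel": [3, 1, -8], "grip": 0},
    {"twist": [0, 0, 0], "travel": [3, 1, -8], "grip": 0},
    {"twist": [0, 0, 0], "travel": [3, 1, -8], "grip": 0},
    {"twist": [0, 0, 0], "travel": [3, 1, -8], "grip": 0},
    {"twist": [0, 0, 0], "travel": [3, 1, -8], "grip": 0},
    {"twist": [0, 0, 0], "travel": [3, 1, -8], "grip": 0},
  ],
  grip_force=60,
)

```text
time_s: 8.7
ee_pos: [517.5, -231.3, 41.2]
eef_rot: [[1.0, 0.029, 0.003], [0.029, -1.0, -0.0], [0.003, 0.0, -1.0]]
contact_force: [-0.4, 0.9, 7.5]
width: 0.126
gripper_force: 60.7
```

Call:
jog_arm(
  rows=[
    {"twist": [0, 0, 0], "travel": [0, 0, -5], "grip": 0},
    {"twist": [0, 0, 0], "travel": [0, 0, -12], "grip": 0},
    {"twist": [0, 0, 0], "travel": [0, 0, -25], "grip": 0},
    {"twist": [0, 0, 0], "travel": [0, 0, -45], "grip": 0},
    {"twist": [0, 0, 0], "travel": [0, 0, -70], "grip": 0},
    {"twist": [0, 0, 0], "travel": [0, 0, -90], "grip": 0},
    {"twist": [0, 0, 0], "travel": [0, 0, -90], "grip": 0},
  ],
)

```text
time_s: 9.4
ee_pos: [518.0, -232.1, 133.0]
eef_rot: [[1.0, 0.028, 0.005], [0.028, -1.0, -0.001], [0.005, 0.002, -1.0]]
contact_force: [0.2, 0.1, -0.9]
width: 0.129
gripper_force: 59.4
```

Run:
```python
from h import *
st(); c=cap('side','s1'); cv2.imwrite('pics/s1b.png',cv2.resize(c['image'][160:384,160:512,::-1],(800,509),interpolation=cv2.INTER_CUBIC))
```

```text
t9.4 [ 518.  -232.1  133. ] yaw 1.63 z [ 0.005 -0.001 -1.   ] w0.129 F [ 0.2  0.1 -0.9] gf 59.4 q [-0.24  0.51  0.73  1.95 -0.45  0.85 -0.81]
```

View pics/s1b.png

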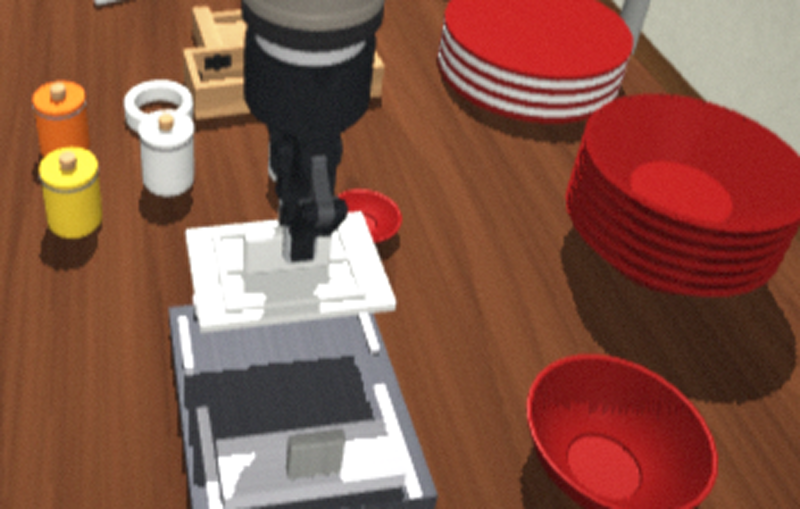

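The tray is held level and the jaw stands open. Next I'll push the fin shut gently with the tray's edge while holding it.

Call:
jog_arm(
  rows=[
    {"twist": [0, 0, 0], "travel": [0, 30, 0], "grip": 0},
    {"twist": [0, 0, 0], "travel": [0, 60, 0], "grip": 0},
    {"twist": [0, 0, 0], "travel": [0, 90, 0], "grip": 0},
    {"twist": [0, 0, 0], "travel": [0, 120, 0], "grip": 0},
    {"twist": [0, 0, 0], "travel": [0, 145, 0], "grip": 0},
    {"twist": [0, 0, 0], "travel": [0, 168, 0], "grip": 0},
    {"twist": [0, 0, 0], "travel": [0, 170, 20], "grip": 0},
    {"twist": [0, 0, 0], "travel": [0, 170, 40], "grip": 0},
    {"twist": [0, 0, 0], "travel": [0, 170, 60], "grip": 0},
    {"twist": [0, 0, 0], "travel": [0, 170, 60], "grip": 0},
  ],
)

```text
time_s: 10.45
ee_pos: [519.0, -398.8, 65.7]
eef_rot: [[1.0, 0.029, -0.006], [0.029, -1.0, 0.004], [-0.006, -0.005, -1.0]]
contact_force: [-0.3, 1.2, -2.2]
width: 0.124
gripper_force: 59.2
```

Run:
```python
from h import *
st(); c=cap('side','s2'); cv2.imwrite('pics/s2b.png',cv2.resize(c['image'][200:384,180:420,::-1],(780,598),interpolation=cv2.INTER_CUBIC))
```

```text
t10.4 [ 519.  -398.8   65.7] yaw 1.65 z [-0.006  0.004 -1.   ] w0.124 F [-0.3  1.2 -2.2] gf 59.2 q [ 0.13  0.72  0.63  1.76 -0.54  0.85 -0.53]
```

View pics/s2b.png

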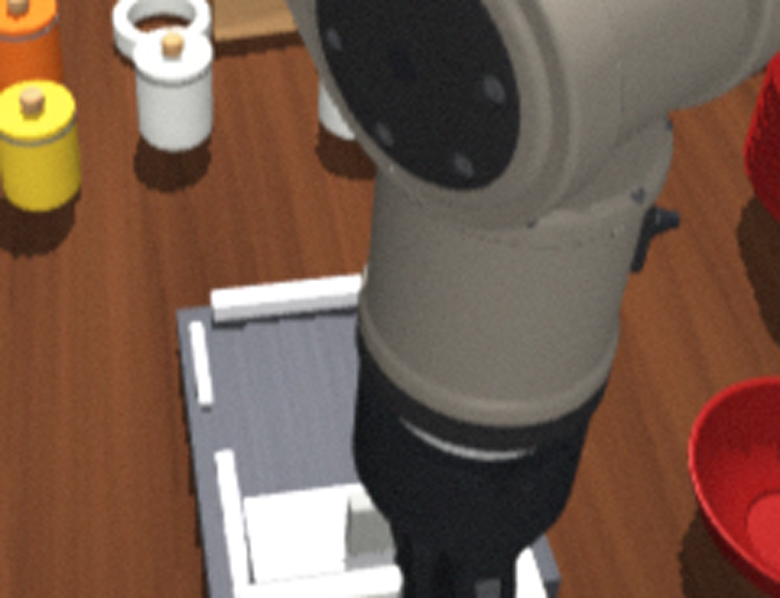

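The tray stands outside the fin with a clear gap, about 16 mm by the numbers. Now I push it in +y.

Call:
jog_arm(
  rows=[
    {"twist": [0, 0, 0], "travel": [-2, -6, -2], "grip": 0},
    {"twist": [0, 0, 0], "travel": [-2, -12, -2], "grip": 0},
    {"twist": [0, 0, 0], "travel": [-2, -16, -2], "grip": 0},
    {"twist": [0, 0, 0], "travel": [-2, -20, -2], "grip": 0},
    {"twist": [0, 0, 0], "travel": [-2, -25, -2], "grip": 0},
    {"twist": [0, 0, 0], "travel": [-2, -30, -2], "grip": 0},
    {"twist": [0, 0, 0], "travel": [-2, -35, -2], "grip": 0},
    {"twist": [0, 0, 0], "travel": [-2, -40, -2], "grip": 0},
    {"twist": [0, 0, 0], "travel": [-2, -45, -2], "grip": 0},
    {"twist": [0, 0, 0], "travel": [-2, -49, -2], "grip": 0},
  ],
)

```text
time_s: 11.5
ee_pos: [518.0, -351.6, 71.7]
eef_rot: [[1.0, 0.029, 0.0], [0.029, -1.0, 0.0], [0.0, -0.0, -1.0]]
contact_force: [1.5, -3.1, -0.7]
width: 0.123
gripper_force: 59.6
```

Call:
jog_arm(
  rows=[
    {"twist": [0, 0, 0], "travel": [0, -2, 0], "grip": 0},
    {"twist": [0, 0, 0], "travel": [0, -4, 0], "grip": 0},
    {"twist": [0, 0, 0], "travel": [0, -4, 0], "grip": 0},
  ],
)

```text
time_s: 11.8
ee_pos: [517.7, -347.5, 71.6]
eef_rot: [[1.0, 0.029, -0.0], [0.029, -1.0, 0.001], [-0.0, -0.001, -1.0]]
contact_force: [1.5, -2.2, -0.9]
width: 0.124
gripper_force: 59.4
```

Still sliding at about 3 N, so I'll continue in small steps until the end stop.

Call:
jog_arm(
  rows=[
    {"twist": [0, 0, 0], "travel": [0, -1, 0], "grip": 0},
    {"twist": [0, 0, 0], "travel": [0, -2, 0], "grip": 0},
    {"twist": [0, 0, 0], "travel": [0, -2, 0], "grip": 0},
  ],
)

```text
time_s: 12.1
ee_pos: [517.6, -346.0, 71.6]
eef_rot: [[1.0, 0.029, -0.0], [0.029, -1.0, 0.0], [-0.0, -0.0, -1.0]]
contact_force: [1.1, -2.1, -3.1]
width: 0.129
gripper_force: 59.3
```

Call:
jog_arm(
  rows=[
    {"twist": [0, 0, 0], "travel": [0, -1, 0], "grip": 0},
    {"twist": [0, 0, 0], "travel": [0, -2, 0], "grip": 0},
    {"twist": [0, 0, 0], "travel": [0, -2, 0], "grip": 0},
  ],
)

```text
time_s: 12.4
ee_pos: [517.6, -343.9, 71.7]
eef_rot: [[1.0, 0.029, -0.0], [0.029, -1.0, 0.0], [-0.0, -0.0, -1.0]]
contact_force: [1.0, -3.2, -2.6]
width: 0.121
gripper_force: 59.2
```

Call:
jog_arm(
  rows=[
    {"twist": [0, 0, 0], "travel": [0, -1, 0], "grip": 0},
    {"twist": [0, 0, 0], "travel": [0, -2, 0], "grip": 0},
    {"twist": [0, 0, 0], "travel": [0, -2, 0], "grip": 0},
  ],
)

```text
time_s: 12.7
ee_pos: [517.5, -341.8, 71.7]
eef_rot: [[1.0, 0.029, -0.0], [0.029, -1.0, 0.0], [-0.0, -0.0, -1.0]]
contact_force: [1.0, -2.3, -2.2]
width: 0.124
gripper_force: 59.2
```

Call:
jog_arm(
  rows=[
    {"twist": [0, 0, 0], "travel": [0, -1, 0], "grip": 0},
    {"twist": [0, 0, 0], "travel": [0, -2, 0], "grip": 0},
    {"twist": [0, 0, 0], "travel": [0, -2, 0], "grip": 0},
  ],
)

```text
time_s: 13.0
ee_pos: [517.4, -341.3, 72.0]
eef_rot: [[1.0, 0.028, 0.0], [0.028, -1.0, -0.002], [0.0, 0.002, -1.0]]
contact_force: [1.1, -5.2, -3.9]
width: 0.123
gripper_force: 59.2
```

Call:
jog_arm(
  rows=[
    {"twist": [0, 0, 0], "travel": [0, -1, 0], "grip": 0},
    {"twist": [0, 0, 0], "travel": [0, -2, 0], "grip": 0},
    {"twist": [0, 0, 0], "travel": [0, -2, 0], "grip": 0},
  ],
)

```text
time_s: 13.3
ee_pos: [517.4, -341.0, 72.3]
eef_rot: [[1.0, 0.027, 0.001], [0.027, -1.0, -0.005], [0.001, 0.005, -1.0]]
contact_force: [2.3, -9.0, -5.1]
width: 0.126
gripper_force: 59.1
```

Call:
jog_arm(
  rows=[
    {"twist": [0, 0, 0], "travel": [0, -1, 0], "grip": 0},
    {"twist": [0, 0, 0], "travel": [0, -2, 0], "grip": 0},
    {"twist": [0, 0, 0], "travel": [0, -2, 0], "grip": 0},
  ],
)

```text
time_s: 13.6
ee_pos: [517.4, -340.8, 72.6]
eef_rot: [[1.0, 0.027, 0.002], [0.027, -1.0, -0.008], [0.002, 0.008, -1.0]]
contact_force: [2.6, -12.9, -6.3]
width: 0.127
gripper_force: 59.2
```

The end stop is reached: the force rises with no motion. I'll back off, lift and check the jaw.

Call:
jog_arm(
  rows=[
    {"twist": [0, 0, 0], "travel": [0, 8, 0], "grip": 0},
    {"twist": [0, 0, 0], "travel": [0, 16, 0], "grip": 0},
    {"twist": [0, 0, 0], "travel": [0, 16, -25], "grip": 0},
    {"twist": [0, 0, 0], "travel": [0, 16, -50], "grip": 0},
    {"twist": [0, 0, 0], "travel": [0, 16, -80], "grip": 0},
    {"twist": [0, 0, 0], "travel": [0, -20, -100], "grip": 0},
    {"twist": [0, 0, 0], "travel": [0, -60, -100], "grip": 0},
    {"twist": [0, 0, 0], "travel": [0, -100, -100], "grip": 0},
    {"twist": [0, 0, 0], "travel": [0, -140, -100], "grip": 0},
    {"twist": [0, 0, 0], "travel": [0, -180, -100], "grip": 0},
  ],
)

```text
time_s: 14.6
ee_pos: [511.3, -153.9, 171.6]
eef_rot: [[1.0, 0.029, -0.002], [0.029, -1.0, 0.002], [-0.001, -0.002, -1.0]]
contact_force: [0.1, 0.7, -2.0]
width: 0.126
gripper_force: 59.7
```

Run:
```python
from h import *
st(); c=cap('side','s3'); d=cap('top','t3'); w=cap('wrist','w4')
a=c['image'][200:384,180:420,::-1]; b=w['image'][:,:,::-1]
cv2.imwrite('pics/mix.png',np.hstack([cv2.resize(a,(400,307)),cv2.resize(b,(400,307))]))
for f in('top0','t3'):
    q=load(f); m=cv2.cvtColor(q['image'],cv2.COLOR_RGB2HSV); w=((m[...,1]<60)&(m[...,2]>150)).astype('uint8'); w[:140]=0;w[:,:275]=0;w[225:]=0;w[:,310:]=0
    n,_,s,ce=cv2.connectedComponentsWithStats(w)
    for i in range(1,n):
        if s[i,4]>100: print(f,s[i],ce[i],np.round(onz(q,*ce[i],66)[:2]))
```

```text
t14.6 [ 511.3 -153.9  171.6] yaw 1.67 z [-0.002  0.002 -1.   ] w0.126 F [ 0.1  0.7 -2. ] gf 59.7 q [-0.44  0.4   0.79  1.99 -0.36  0.9  -1.  ]
top0 [283 156  20  20 310] [292.10645161 165.62580645] [561.  -5.]
top0 [281 201  21  20 319] [290.85579937 210.49529781] [440.  -3.]
t3 [283 156  20  20 303] [292.18481848 165.54785479] [561.  -5.]
t3 [281 201  21  20 318] [290.87421384 210.46855346] [440.  -3.]
```

View pics/mix.png

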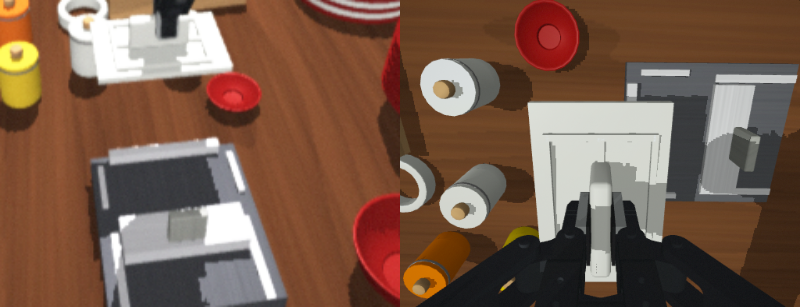

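The jaw is shut and the bed is empty, the tray is held, and the pots have not moved. Now I'll measure the tray in the tool frame.

Run:
```python
from h import *
w=load('w4'); g=w['image'].astype(int).min(2)
m=(g>150).astype('uint8'); m[:,:150]=0; m[:110]=0;m[:,365:]=0
n,l,s,ce=cv2.connectedComponentsWithStats(m); i=1+np.argmax(s[1:,4]); ys,xs=np.where(l==i)
# far edge, left edge, right edge line fits
top=[(u,ys[xs==u].min()) for u in range(180,340,8)]; lf=[(xs[ys==v].min(),v) for v in range(140,200,4)]; rt=[(xs[ys==v].max(),v) for v in range(140,200,4)]
s0=env.sense(); tcp=np.array(s0['ee_pos']); R=np.array(s0['eef_rot'])
for nm,pts in(('far',top),('left',lf),('right',rt)):
    q=np.array([R.T@(onz(w,u,v,tcp[2]-14.2)-tcp) for u,v in pts]); a=0 if nm=='far' else 1
    print(nm,'tool',np.median(q[:,a]).round(1),'slope deg',np.degrees(np.polyfit(q[:,1-a],q[:,a],1)[0]).round(2))
```

```text
far tool 60.1 slope deg -0.0
left tool -44.5 slope deg 0.26
right tool 40.4 slope deg -0.38
```

```bash
cat >> h.py <<'E'
BY=5.3; B0=np.array([568.1,216.6,12.]); RB=Ro.from_euler('z',BY,degrees=True).as_matrix()
def tray_tcp(bx,h,pitch,cx=-4.9,cy=-2.,by=0):
    "TCP for the tray's low -x corner at bay x, height h over the floor"
    return B0+RB@np.array([bx,by,h])-Rt(BY,pitch)@np.array([cx-65,cy,21.2])
E
python3 - <<'E'
from h import *
for a in((-48,80,13),(-48,2,13),(-66,2,13),(-66,.5,0)): print(a,tray_tcp(*a).round(1))
go(tray_tcp(-48,80,13),BY,13)
E
```

```text
(-48, 80, 13) [583.6 216.  128.4]
(-48, 2, 13) [583.6 216.   50.4]
(-66, 2, 13) [565.6 214.4  50.4]
(-66, 0.5, 0) [572.2 215.   33.7]
travel [  84.5 -365.1   43.9] twist [ 0.003  0.229 -0.057] rows 7.5
```

Call:
jog_arm(
  rows=[
    {"twist": [0, 0, 0], "travel": [11, -46, 0], "grip": 0},
    {"twist": [0, 0, 0], "travel": [22, -91, 0], "grip": 0},
    {"twist": [0, 0, 0], "travel": [32, -137, 0], "grip": 0},
    {"twist": [0, 0.05, -0.01], "travel": [42, -182, 0], "grip": 0},
    {"twist": [0, 0.1, -0.02], "travel": [53, -228, 0], "grip": 0},
    {"twist": [0, 0.15, -0.04], "travel": [63, -274, 10], "grip": 0},
    {"twist": [0, 0.19, -0.05], "travel": [74, -320, 20], "grip": 0},
    {"twist": [0.003, 0.229, -0.057], "travel": [80, -345, 30], "grip": 0},
    {"twist": [0.003, 0.229, -0.057], "travel": [84, -365, 44], "grip": 0},
    {"twist": [0.003, 0.229, -0.057], "travel": [84, -365, 44], "grip": 0},
  ],
)

```text
time_s: 15.75
ee_pos: [584.3, 213.9, 125.6]
eef_rot: [[0.971, 0.09, 0.223], [0.089, -0.996, 0.016], [0.223, 0.004, -0.975]]
contact_force: [0.3, -0.5, -1.9]
width: 0.124
gripper_force: 59.6
```

Run:
```python
from h import *
st(); w=cap('wrist','w5'); cv2.imwrite('pics/w5b.png',cv2.resize(w['image'][:,:,::-1],(800,600),interpolation=cv2.INTER_CUBIC))
go(tray_tcp(-48,3,13),BY,13)
```

```text
t15.8 [584.3 213.9 125.6] yaw 5.22 z [ 0.223  0.016 -0.975] w0.124 F [ 0.3 -0.5 -1.9] gf 59.6 q [-1.03  0.5   0.69  1.99 -0.43  0.58 -1.57]
travel [-17.9  -5.2  73.1] twist [ 0.006  0.001 -0.004] rows 1.5
```

View pics/w5b.png

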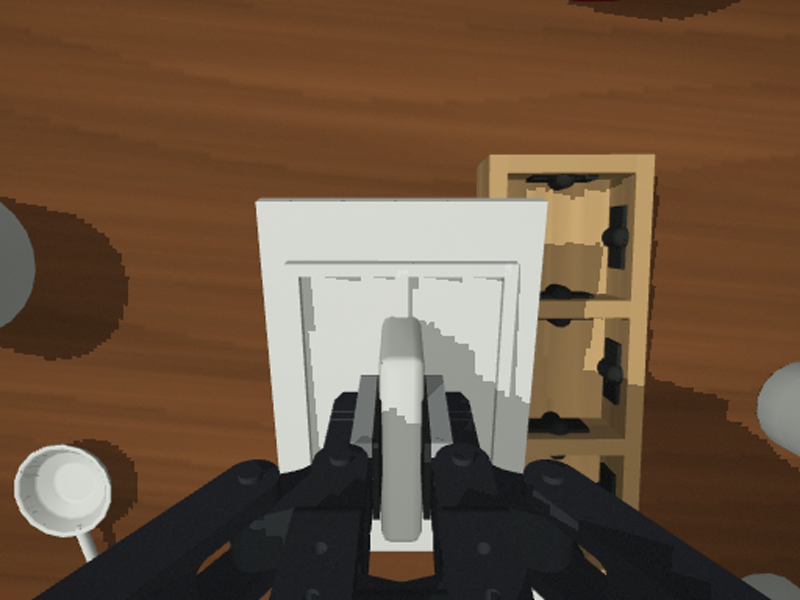

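The tilted tray hangs over the bay, with its far edge at v≈200 and the cells on the right. I'll check the bay frame against the visible cell-block corners at (490,155) and (655,154).

Run:
```python
from h import *
c=load('w5');k=.64
for n,u,v in(('TL -46',490,155),('TR -120',655,154),('c2in TL (95,-54)',508,173),('c2in TR (95,-112)',637,172),('c2 BR(37,-112)',632,300)): print(n,(RB.T@(onz(c,u*k,v*k,40)-B0)).round(1))
```

```text
TL -46 [102.9 -46.2  28. ]
TR -120 [ 103.3 -120.    28. ]
c2in TL (95,-54) [ 95.  -54.4  28. ]
c2in TR (95,-112) [  95.4 -112.3   28. ]
c2 BR(37,-112) [  37.5 -112.6   28. ]
```

The model fits the picture to 0.5 mm. Lowering now.

Call:
jog_arm(
  rows=[
    {"twist": [0.006, 0, -0.004], "travel": [-4, -2, 16], "grip": 0},
    {"twist": [0.006, 0, -0.004], "travel": [-8, -3, 32], "grip": 0},
    {"twist": [0.006, 0, -0.004], "travel": [-12, -4, 48], "grip": 0},
    {"twist": [0.006, 0, -0.004], "travel": [-15, -5, 60], "grip": 0},
    {"twist": [0.006, 0, -0.004], "travel": [-17, -5, 68], "grip": 0},
    {"twist": [0.006, 0, -0.004], "travel": [-17, -5, 68], "grip": 0},
    {"twist": [0.006, 0, -0.004], "travel": [-17, -5, 68], "grip": 0},
    {"twist": [0.006, 0, -0.004], "travel": [-17, -5, 68], "grip": 0},
  ],
)

```text
time_s: 16.6
ee_pos: [589.7, 214.5, 61.3]
eef_rot: [[0.968, 0.089, 0.235], [0.085, -0.996, 0.023], [0.236, -0.002, -0.972]]
contact_force: [5.3, 1.2, 6.9]
width: 0.122
gripper_force: 63.4
```

Run:
```python
from h import *
st()
go(tray_tcp(-48,1.5,13),BY,13);go(tray_tcp(-66,1.5,13),BY,13)
```

```text
t16.6 [589.7 214.5  61.3] yaw 5.04 z [ 0.235  0.023 -0.972] w0.122 F [5.3 1.2 6.9] gf 63.4 q [-0.93  0.59  0.57  2.01 -0.53  0.44 -1.49]
travel [-8.6 -2.   9.7] twist [-0.002 -0.012 -0.004] rows 0.3
travel [-26.   -1.9   5.4] twist [-0.002 -0.012 -0.004] rows 0.5
```

Run:
```python
from h import *
w=cap('wrist','w6'); s=cap('side','s6')
a=cv2.resize(s['image'][130:230,200:350,::-1],(400,300),interpolation=cv2.INTER_CUBIC); b=cv2.resize(w['image'][:,:,::-1],(400,300),interpolation=cv2.INTER_AREA)
cv2.imwrite('pics/mix6.png',np.hstack([a,b]))
```

```text
(no output)
```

View pics/mix6.png

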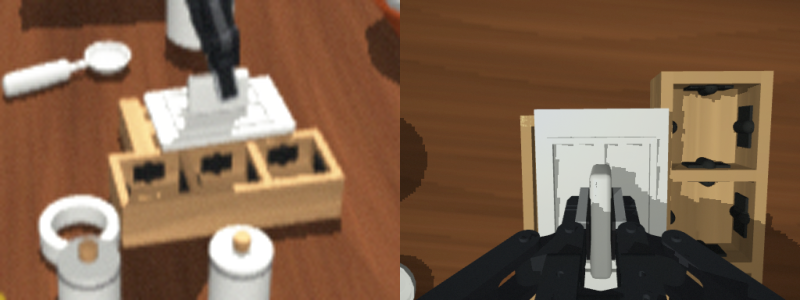

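The tray has pivoted in the grip by roughly 10° towards flat: its low edge caught something, the lip top or the cell wall. I'll lift straight up and re-measure.

Call:
jog_arm(
  rows=[
    {"twist": [0, 0, 0], "travel": [4, 0, -15], "grip": 0},
    {"twist": [0, 0, 0], "travel": [8, 0, -30], "grip": 0},
    {"twist": [0, 0, 0], "travel": [12, 0, -50], "grip": 0},
    {"twist": [0, 0, 0], "travel": [12, 0, -50], "grip": 0},
    {"twist": [0, 0, 0], "travel": [12, 0, -50], "grip": 0},
    {"twist": [0, 0, 0], "travel": [12, 0, -50], "grip": 0},
  ],
  grip_force=90,
)

```text
time_s: 17.3
ee_pos: [584.0, 214.8, 108.3]
eef_rot: [[0.97, 0.09, 0.225], [0.088, -0.996, 0.021], [0.226, -0.001, -0.974]]
contact_force: [-0.1, 0.4, -2.0]
width: 0.117
gripper_force: 90.9
```

```bash
cat > tray.py <<'E'
from h import *
from scipy.optimize import least_squares
def measure(f,s,far,near,left,right):
    "far/near: image rows at given u; left/right: pixel points on long edges (top face). Solve tray cx, cz(underside), pitch, cy in tool frame"
    c=load(f); tcp=np.array(s['ee_pos']); R=np.array(s['eef_rot'])
    def proj(p): return np.array(pix(c,tcp+R@p))
    def pt(q,x,y,z): # tray coords (z up from underside) -> tool
        cx,cz,th,cy=q; return np.array([cx+x*np.cos(th)+z*np.sin(th), cy-y, cz+x*np.sin(th)-z*np.cos(th)])
    def res(q):
        r=[]
        for (u,v) in far: r.append(proj(pt(q,65,0,7))[1]-v)
        for (u,v) in near: r.append(proj(pt(q,-65,0,7))[1]-v)
        for (u,v) in left: r.append(proj(pt(q,65,43,7))[0]-u)
        for (u,v) in right: r.append(proj(pt(q,65,-43,7))[0]-u)
        return r
    o=least_squares(res,[-4,21,0,0]); print('cx cz pitch(deg) cy',o.x[0].round(1),o.x[1].round(1),np.degrees(o.x[2]).round(1),o.x[3].round(1),'res',np.abs(o.fun).max().round(2)); return o.x
def edges(f):
    c=load(f); g=c['image'].astype(int).min(2); m=(g>135).astype('uint8'); m[:,:120]=0;m[:,380:]=0;m[:90]=0
    n,l,s,ce=cv2.connectedComponentsWithStats(m); i=1+np.argmax(s[1:,4]); ys,xs=np.where(l==i)
    vt=np.median([ys[xs==u].min() for u in range(190,320,6)])
    lu=xs[ys==vt+3].min(); ru=xs[ys==vt+3].max()
    nb=[ys[xs==u].max() for u in range(246,268,3)]
    return vt,lu,ru,nb
E
python3 - <<'E'
from tray import *
st(); s=env.sense(); cap('wrist','w7')
for f in('w4','w5','w6','w7'): print(f,edges(f))
c=load('w7'); cv2.imwrite('pics/w7b.png',cv2.resize(c['image'][:,:,::-1],(800,600),interpolation=cv2.INTER_CUBIC))
E
```

```text
t17.3 [584.  214.8 108.3] yaw 5.15 z [ 0.225  0.021 -0.974] w0.117 F [-0.1  0.4 -2. ] gf 90.9 q [-1.    0.52  0.66  2.   -0.46  0.54 -1.55]
w4 (np.float64(128.0), np.int64(163), np.int64(349), [np.int64(351), np.int64(351), np.int64(351), np.int64(351), np.int64(351), np.int64(351), np.int64(351), np.int64(351)])
w5 (np.float64(127.0), np.int64(163), np.int64(350), [np.int64(289), np.int64(344), np.int64(344), np.int64(344), np.int64(344), np.int64(344), np.int64(344), np.int64(290)])
w6 (np.float64(139.0), np.int64(171), np.int64(343), [np.int64(260), np.int64(352), np.int64(353), np.int64(353), np.int64(353), np.int64(353), np.int64(353), np.int64(270)])
w7 (np.float64(139.0), np.int64(171), np.int64(344), [np.int64(260), np.int64(352), np.int64(353), np.int64(353), np.int64(353), np.int64(353), np.int64(352), np.int64(268)])
```

View pics/w7b.png

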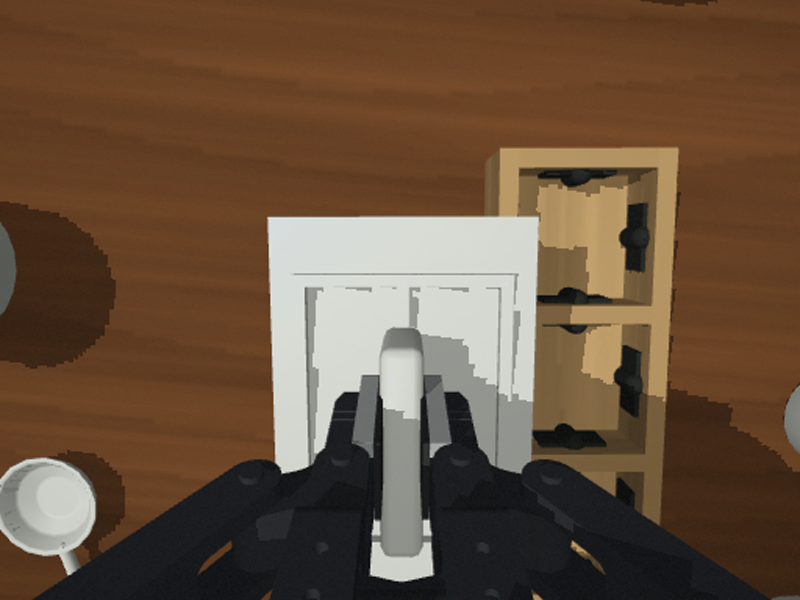

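The tray hangs flatter in the tool than before: its far edge is at v=217 against 200, and it looks narrower. The near edge is hidden by the palm. I'll solve its pose in the tool.

Run:
```python
from tray import *
s=env.sense()
# w5: reuse current pose offset between camera and tool: evaluate with stored eye/attitude -> rebuild tool pose from w7 camera
c7=load('w7'); tcp=np.array(s['ee_pos']);R=np.array(s['eef_rot'])
Rc=R.T@c7['attitude']; tc=R.T@(c7['eye']-tcp)   # camera in tool
c5=load('w5'); R5=c5['attitude']@Rc.T; s5=dict(ee_pos=c5['eye']-R5@tc,eef_rot=R5)
print('camera in tool',tc.round(1))
measure('w5',s5,[(0,127.5)],[(0,352.6)],[(163.5,0)],[(350.5,0)])
# w7: free pitch,cz,cx; use far row, widths and handle ends (top z=41, x=+-30)
def fit(c,sv,far,l,r,hf,hn):
    tcp=np.array(sv['ee_pos']);R=np.array(sv['eef_rot'])
    def pt(q,x,y,z): cx,cz,th,cy=q; return tcp+R@np.array([cx+x*np.cos(th)+z*np.sin(th),cy-y,cz+x*np.sin(th)-z*np.cos(th)])
    P=lambda q,*a:np.array(pix(c,pt(q,*a)))
    f=lambda q:[P(q,65,0,7)[1]-far,P(q,65,43,7)[0]-l,P(q,65,-43,7)[0]-r,P(q,29,0,41)[1]-hf,P(q,-29,0,41)[1]-hn]
    o=least_squares(f,[-4,21,.05,0]); print(np.round([o.x[0],o.x[1],np.degrees(o.x[2]),o.x[3]],1),'res',o.fun.round(2))
fit(c5,s5,127.5,163.5,350.5,344*.64,541*.64)
fit(c7,s,139.,171.5,344,347*.64,555*.64)
```

```text
camera in tool [  84.7    1.6 -142.2]
cx cz pitch(deg) cy -5.1 21.5 0.5 1.9 res 0.0
[-4.8 20.   5.3  1.9] res [-2.61  2.03 -2.03  1.41  0.88]
[-12.3  19.5  13.4   2.3] res [-0.69  0.62 -0.62  0.26  0.31]
```

Run:
```python
from tray import *
s=env.sense(); c=load('w7'); tcp=np.array(s['ee_pos']);R=np.array(s['eef_rot'])
def loc(q,x,y,z):
    th,dz,cy=q; t0=np.radians(.5)
    p=np.array([-5.1+x*np.cos(t0)+z*np.sin(t0),0,21.5+x*np.sin(t0)-z*np.cos(t0)])+[0,0,18.7]
    return np.array([p[0]*np.cos(th)-p[2]*np.sin(th),cy-y,p[0]*np.sin(th)+p[2]*np.cos(th)-18.7+dz])
P=lambda q,*a:np.array(pix(c,tcp+R@loc(q,*a)))
o=least_squares(lambda q:[P(q,65,0,7)[1]-139.5,P(q,65,43,7)[0]-171.5,P(q,65,-43,7)[0]-344],[.1,0,2])
q=o.x; print('th %.1f dz %.1f cy %.1f'%(np.degrees(q[0]),q[1],q[2]),o.fun.round(2)); print('corner',loc(q,-65,0,0).round(1),'mid',loc(q,0,0,0).round(1))
print('near top edge proj v',P(q,-65,0,7)[1]/.64)
```

```text
th 11.3 dz 0.2 cy 2.3 [-0. -0.  0.]
corner [-76.5   2.3   6.7] mid [-12.9   2.3  20. ]
near top edge proj v 593.6952318729501
```

```bash
cat >> h.py <<'E'
TH=11.8; CO=np.array([-76.5,2.2,6.7])
def tc2(bx,h,tp,by=0): return B0+RB@np.array([bx,by,h])-Rt(BY,tp+TH)@CO
def g2(bx,h,tp,by=0): print((bx,h,tp),tc2(bx,h,tp,by).round(1),end=' '); go(tc2(bx,h,tp,by),BY,tp+TH)
E
python3 - <<'E'
from h import *
st()
for a in((-47,50,14),(-47,3,14),(-66,3,14),(-66,1,0)): g2(*a)
E
```

```text
t17.4 [583.9 214.9 108.1] yaw 5.16 z [ 0.224  0.021 -0.974] w0.119 F [ 0.1 -0.2 -1.4] gf 90.9 q [-1.    0.52  0.66  2.   -0.46  0.54 -1.55]
(-47, 50, 14) [586.8 220.5 101.3] travel [ 1.7 -5.3  7.4] twist [-0.     0.223 -0.002] rows 1.5
(-47, 3, 14) [586.8 220.5  54.3] travel [-8.9 -5.3 53.2] twist [-0.     0.223 -0.002] rows 1.5
(-66, 3, 14) [567.9 218.8  54.3] travel [-27.4  -5.2  48.9] twist [-0.     0.223 -0.002] rows 1.5
(-66, 1, 0) [575.4 219.5  35.2] travel [-24.3  -5.2  69.2] twist [-0.    -0.021 -0.002] rows 1.5
```

Call:
jog_arm(
  rows=[
    {"twist": [0, 0.06, 0], "travel": [1, -2, 2], "grip": 0},
    {"twist": [0, 0.12, 0], "travel": [1, -4, 4], "grip": 0},
    {"twist": [0, 0.18, 0], "travel": [2, -5, 6], "grip": 0},
    {"twist": [0, 0.223, -0.002], "travel": [2, -5, 7], "grip": 0},
    {"twist": [0, 0.223, -0.002], "travel": [2, -5, 7], "grip": 0},
    {"twist": [0, 0.223, -0.002], "travel": [2, -5, 7], "grip": 0},
    {"twist": [0, 0.223, -0.002], "travel": [2, -5, 7], "grip": 0},
  ],
)

```text
time_s: 18.05
ee_pos: [588.2, 220.9, 102.9]
eef_rot: [[0.896, 0.092, 0.435], [0.083, -0.996, 0.041], [0.437, -0.001, -0.9]]
contact_force: [0.5, -0.6, -1.9]
width: 0.117
gripper_force: 90.8
```

Run:
```python
from h import *
st()
for a in((-47,50,14),(-47,10,14),(-47,3,14)): g2(*a)
```

```text
t18.1 [588.2 220.9 102.9] yaw 5.27 z [ 0.435  0.041 -0.9  ] w0.117 F [ 0.5 -0.6 -1.9] gf 90.8 q [-1.07  0.49  0.64  2.15 -0.5   0.2  -1.55]
(-47, 50, 14) [586.8 220.5 101.3] travel [-2.   0.3  0.8] twist [-0.001 -0.002 -0.   ] rows 0.0
(-47, 10, 14) [586.8 220.5  61.3] travel [-19.5   0.3  36.8] twist [-0.001 -0.002 -0.   ] rows 0.8
(-47, 3, 14) [586.8 220.5  54.3] travel [-22.5   0.3  43.1] twist [-0.001 -0.002 -0.   ] rows 1.0
```

Joint 6 is near its limit, so I'll use a smaller tray tilt. 8° still clears the 9 mm sill and fits under the 13 mm lip.

Run:
```python
from h import *
for a in((-47,50,8),(-47,12,8),(-47,3,8)): g2(*a)
```

```text
(-47, 50, 8) [590.5 220.9  94.2] travel [-1.7  0.3  8.8] twist [-0.001 -0.106 -0.   ] rows 0.7
(-47, 12, 8) [590.5 220.9  56.2] travel [-18.3   0.3  43. ] twist [-0.001 -0.106 -0.   ] rows 0.9
(-47, 3, 8) [590.5 220.9  47.2] travel [-22.3   0.3  51.1] twist [-0.001 -0.106 -0.   ] rows 1.1
```

Call:
jog_arm(
  rows=[
    {"twist": [0, -0.05, 0], "travel": [-2, 0, 4], "grip": 0},
    {"twist": [0, -0.106, 0], "travel": [-2, 0, 9], "grip": 0},
    {"twist": [0, -0.106, 0], "travel": [-6, 0, 17], "grip": 0},
    {"twist": [0, -0.106, 0], "travel": [-10, 0, 26], "grip": 0},
    {"twist": [0, -0.106, 0], "travel": [-14, 0, 35], "grip": 0},
    {"twist": [0, -0.106, 0], "travel": [-18, 0, 43], "grip": 0},
    {"twist": [0, -0.106, 0], "travel": [-18, 0, 43], "grip": 0},
    {"twist": [0, -0.106, 0], "travel": [-18, 0, 43], "grip": 0},
  ],
)

```text
time_s: 18.85
ee_pos: [589.8, 221.0, 55.8]
eef_rot: [[0.937, 0.092, 0.337], [0.087, -0.996, 0.032], [0.339, -0.0, -0.941]]
contact_force: [-0.9, -0.6, -2.3]
width: 0.118
gripper_force: 90.8
```

Run:
```python
from tray import *
st(); cap('wrist','w8'); print(edges('w8')[:3])
for a in((-47,12,8),(-47,3,8),(-66,3,8)): g2(*a)
```

```text
t18.9 [589.8 221.   55.8] yaw 5.30 z [ 0.337  0.032 -0.941] w0.118 F [-0.9 -0.6 -2.3] gf 90.8 q [-0.95  0.57  0.54  2.09 -0.55  0.26 -1.5 ]
(np.float64(139.0), np.int64(171), np.int64(344))
(-47, 12, 8) [590.5 220.9  56.2] travel [0.3 0.3 0.1] twist [-0.001 -0.001 -0.   ] rows 0.0
(-47, 3, 8) [590.5 220.9  47.2] travel [-2.8  0.3  8.6] twist [-0.001 -0.001 -0.   ] rows 0.2
(-66, 3, 8) [571.6 219.1  47.2] travel [-20.7   0.3   2.2] twist [-0.001 -0.001 -0.   ] rows 0.4
```

No contact, and the tray has not moved in the grip. I'll lower it and slide it under the lip.

Call:
jog_arm(
  rows=[
    {"twist": [0, 0, 0], "travel": [-1, 0, 3], "grip": 0},
    {"twist": [0, 0, 0], "travel": [-2, 0, 6], "grip": 0},
    {"twist": [0, 0, 0], "travel": [-3, 0, 9], "grip": 0},
    {"twist": [0, 0, 0], "travel": [-3, 0, 9], "grip": 0},
  ],
)

```text
time_s: 19.3
ee_pos: [590.1, 221.2, 46.2]
eef_rot: [[0.937, 0.093, 0.337], [0.087, -0.996, 0.032], [0.338, -0.001, -0.941]]
contact_force: [-0.4, 0.1, -1.5]
width: 0.119
gripper_force: 90.8
```

Call:
jog_arm(
  rows=[
    {"twist": [0, 0, 0], "travel": [-3, 0, -1], "grip": 0},
    {"twist": [0, 0, 0], "travel": [-6, 0, -2], "grip": 0},
    {"twist": [0, 0, 0], "travel": [-9, 0, -3], "grip": 0},
    {"twist": [0, 0, 0], "travel": [-12, 0, -4], "grip": 0},
    {"twist": [0, 0, 0], "travel": [-14, 0, -5], "grip": 0},
    {"twist": [0, 0, 0], "travel": [-14, 0, -5], "grip": 0},
  ],
)

```text
time_s: 19.9
ee_pos: [575.1, 219.9, 46.7]
eef_rot: [[0.937, 0.093, 0.337], [0.087, -0.996, 0.032], [0.339, -0.001, -0.941]]
contact_force: [0.1, -0.4, -2.1]
width: 0.115
gripper_force: 90.8
```

Run:
```python
from tray import *
st(); cap('wrist','w9'); print(edges('w9')[:3])
for a in((-62,3,8),(-66,3,8)): g2(*a)
```

```text
t19.9 [575.1 219.9  46.7] yaw 5.31 z [ 0.337  0.032 -0.941] w0.115 F [ 0.1 -0.4 -2.1] gf 90.8 q [-0.95  0.57  0.52  2.12 -0.56  0.23 -1.49]
(np.float64(139.0), np.int64(171), np.int64(344))
(-62, 3, 8) [575.6 219.5  47.2] travel [ 0.3  0.5 -0.4] twist [-0.001 -0.     0.   ] rows 0.0
(-66, 3, 8) [571.6 219.1  47.2] travel [-3.5  0.5 -1.8] twist [-0.001 -0.     0.   ] rows 0.1
```

Call:
jog_arm(
  rows=[
    {"twist": [0, 0, 0], "travel": [-1, 0, 0], "grip": 0},
    {"twist": [0, 0, 0], "travel": [-2, 0, -1], "grip": 0},
    {"twist": [0, 0, 0], "travel": [-3, 0, -1], "grip": 0},
    {"twist": [0, 0, 0], "travel": [-3, 0, -1], "grip": 0},
  ],
)

```text
time_s: 20.35
ee_pos: [572.2, 219.5, 46.5]
eef_rot: [[0.937, 0.093, 0.337], [0.087, -0.996, 0.032], [0.339, -0.001, -0.941]]
contact_force: [0.3, 0.2, -2.0]
width: 0.118
gripper_force: 90.8
```

Call:
jog_arm(
  rows=[
    {"twist": [0, 0, 0], "travel": [-1, 0, 0], "grip": 0},
    {"twist": [0, 0, 0], "travel": [-2, 0, -1], "grip": 0},
    {"twist": [0, 0, 0], "travel": [-2, 0, -1], "grip": 0},
  ],
)

```text
time_s: 20.65
ee_pos: [571.2, 219.5, 47.4]
eef_rot: [[0.936, 0.092, 0.34], [0.087, -0.996, 0.032], [0.341, -0.001, -0.94]]
contact_force: [3.5, 0.6, -3.0]
width: 0.115
gripper_force: 90.4
```

The edge touches the end wall where the model says it should. Now I'll back off about 1 mm and swing the tray down about the hooked edge.

Run:
```python
from h import *
st()
for p,h in((6,2),(4,1.5),(2,1),(0,.5)): g2(-65,h,p)
```

```text
t20.6 [571.2 219.5  47.4] yaw 5.29 z [ 0.34   0.032 -0.94 ] w0.115 F [ 3.5  0.6 -3. ] gf 90.4 q [-0.96  0.56  0.52  2.13 -0.56  0.22 -1.5 ]
(-65, 2, 6) [573.7 219.3  43.8] travel [1.1 0.4 4.2] twist [-0.001 -0.037 -0.   ] rows 0.2
(-65, 1.5, 4) [574.7 219.4  40.8] travel [1.  0.4 7.4] twist [-0.001 -0.072 -0.   ] rows 0.5
(-65, 1, 2) [575.6 219.5  37.8] travel [ 0.8  0.4 10.5] twist [-0.001 -0.107 -0.   ] rows 0.7
(-65, 0.5, 0) [576.4 219.6  34.7] travel [ 0.6  0.4 13.7] twist [-0.001 -0.142 -0.   ] rows 0.9
```

Call:
jog_arm(
  rows=[
    {"twist": [0, 0, 0], "travel": [1, 0, 0], "grip": 0},
    {"twist": [0, -0.02, 0], "travel": [1, 0, 2], "grip": 0},
    {"twist": [0, -0.037, 0], "travel": [1, 0, 4], "grip": 0},
    {"twist": [0, -0.055, 0], "travel": [1, 0, 6], "grip": 0},
    {"twist": [0, -0.072, 0], "travel": [1, 0, 7.5], "grip": 0},
    {"twist": [0, -0.09, 0], "travel": [1, 0, 9], "grip": 0},
    {"twist": [0, -0.107, 0], "travel": [1, 0, 10.5], "grip": 0},
    {"twist": [0, -0.107, 0], "travel": [1, 0, 10.5], "grip": 0},
  ],
)

```text
time_s: 21.45
ee_pos: [575.2, 219.7, 37.3]
eef_rot: [[0.968, 0.092, 0.235], [0.09, -0.996, 0.022], [0.236, -0.001, -0.972]]
contact_force: [-0.3, 0.5, -2.7]
width: 0.118
gripper_force: 90.8
```

Call:
jog_arm(
  rows=[
    {"twist": [0, -0.018, 0], "travel": [0, 0, 1.5], "grip": 0},
    {"twist": [0, -0.035, 0], "travel": [0, 0, 3], "grip": 0},
    {"twist": [0, -0.045, 0], "travel": [0, 0, 4], "grip": 0},
    {"twist": [0, -0.045, 0], "travel": [0, 0, 4], "grip": 0},
  ],
)

```text
time_s: 21.85
ee_pos: [575.9, 219.8, 33.7]
eef_rot: [[0.977, 0.092, 0.192], [0.09, -0.996, 0.019], [0.193, -0.001, -0.981]]
contact_force: [-2.2, -0.5, 2.2]
width: 0.116
gripper_force: 91.3
```

Run:
```python
from tray import *
st(); c=cap('wrist','w10'); print(edges('w10')[:3]); g2(-65,0,0)
s=cap('side','s10')
a=cv2.resize(s['image'][130:230,200:350,::-1],(400,300),interpolation=cv2.INTER_CUBIC); b=cv2.resize(c['image'][:,:,::-1],(400,300),interpolation=cv2.INTER_AREA)
cv2.imwrite('pics/mix10.png',np.hstack([a,b]))
```

```text
t21.9 [575.9 219.8  33.7] yaw 5.29 z [ 0.192  0.019 -0.981] w0.116 F [-2.2 -0.5  2.2] gf 91.3 q [-0.9   0.63  0.52  2.01 -0.54  0.44 -1.49]
(np.float64(138.0), np.int64(171), np.int64(344))
(-65, 0, 0) [576.4 219.6  34.2] travel [ 0.5  0.4 -0.4] twist [-0.001  0.012 -0.   ] rows 0.1
```

View pics/mix10.png

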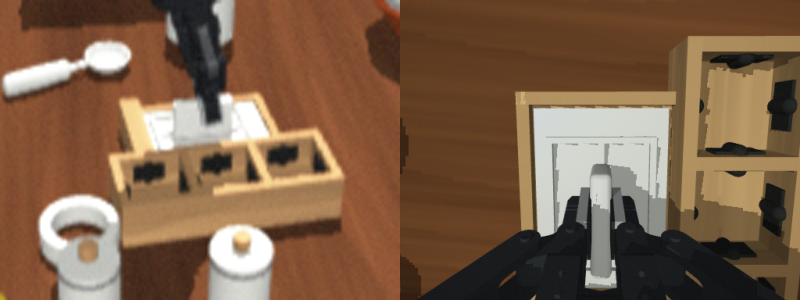

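The tray lies within the sills, with its far edge inside the end sill. I'll press it lightly, release and retreat for a look.

Call:
jog_arm(
  rows=[
    {"twist": [0, -0.005, 0], "travel": [0, 0, 1], "grip": 0},
    {"twist": [0, -0.005, 0], "travel": [0, 0, 1.5], "grip": 0},
    {"twist": [0, -0.005, 0], "travel": [0, 0, 1.5], "grip": 0.4},
    {"twist": [0, -0.005, 0], "travel": [0, 0, 0], "grip": 0.4},
    {"twist": [0, -0.005, 0], "travel": [0, 0, 0], "grip": 0.4},
    {"twist": [0, -0.005, 0], "travel": [0, 0, 0], "grip": 0.4},
    {"twist": [0, 0, 0], "travel": [0, 0, -20], "grip": 0.4},
    {"twist": [0, 0, 0], "travel": [0, 0, -50], "grip": 0.4},
    {"twist": [0, 0.19, 0], "travel": [-10, 0, -90], "grip": 0.4},
    {"twist": [0, -0.19, 0], "travel": [-10, 0, -130], "grip": 0.4},
  ],
  grip_force=40,
)

```text
time_s: 22.95
ee_pos: [522.0, 208.2, 134.6]
eef_rot: [[0.974, 0.092, 0.209], [0.092, -0.996, 0.011], [0.209, 0.008, -0.978]]
contact_force: [-5.6, -1.8, -3.3]
width: 0.397
gripper_force: 0.0
```

Run:
```python
from h import *
st(); go([545,190,210],5.3)
```

```text
t22.9 [522.  208.2 134.6] yaw 5.37 z [ 0.209  0.011 -0.978] w0.397 F [-5.6 -1.8 -3.3] gf 0.0 q [-1.17  0.41  0.78  2.11 -0.38  0.57 -1.64]
travel [ 36.4  20.9 -69.1] twist [ 0.009 -0.21   0.   ] rows 1.6
```

Call:
jog_arm(
  rows=[
    {"twist": [0, -0.07, 0], "travel": [12, 7, -23], "grip": 0.4},
    {"twist": [0, -0.14, 0], "travel": [24, 14, -46], "grip": 0.4},
    {"twist": [0.009, -0.21, 0], "travel": [36, 21, -69], "grip": 0.4},
    {"twist": [0.009, -0.21, 0], "travel": [36, 21, -69], "grip": 0.4},
    {"twist": [0.009, -0.21, 0], "travel": [36, 21, -69], "grip": 0.4},
    {"twist": [0.009, -0.21, 0], "travel": [36, 21, -69], "grip": 0.4},
    {"twist": [0.009, -0.21, 0], "travel": [36, 21, -69], "grip": 0.4},
  ],
)

```text
time_s: 23.65
ee_pos: [563.1, 198.8, 222.0]
eef_rot: [[0.995, 0.095, 0.018], [0.095, -0.995, 0.012], [0.019, -0.01, -1.0]]
contact_force: [-0.0, -0.2, -0.8]
width: 0.4
gripper_force: 0.0
```

Run:
```python
from h import *
st(); c=cap('wrist','w11'); cv2.imwrite('pics/w11b.png',cv2.resize(c['image'][:,:,::-1],(800,600),interpolation=cv2.INTER_CUBIC))
```

```text
t23.6 [563.1 198.8 222. ] yaw 5.44 z [ 0.018  0.012 -1.   ] w0.400 F [-0.  -0.2 -0.8] gf 0.0 q [-1.03  0.43  0.79  1.81 -0.37  1.02 -1.58]
```

View pics/w11b.png

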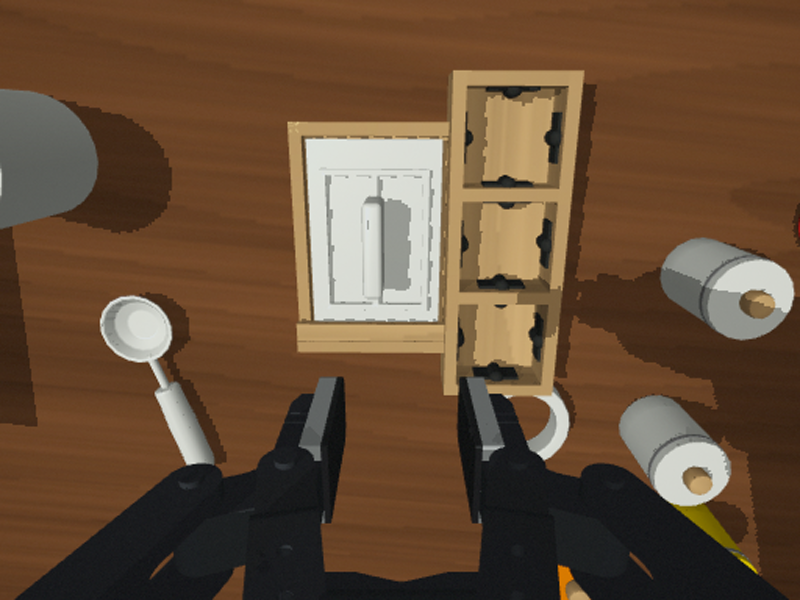

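The tray lies flat in the bay with its near edge under the lip (v≈322), framed by the sills. The white pots have knobs at (759,303) and (698,480). I have now viewed 15 pictures, one over the limit of 14, so from here I work from numbers only.

```bash
cat >> h.py <<'E'
def pots(c,zl=66):
    "top camera: white lids by colour, centre of lid at z=66"
    m=cv2.cvtColor(c['image'],cv2.COLOR_RGB2HSV); w=((m[...,1]<60)&(m[...,2]>150)).astype('uint8'); w[:130]=0;w[240:]=0;w[:,255:]=w[:,255:]; w[:,:255]=0;w[:,325:]=0
    n,_,s,ce=cv2.connectedComponentsWithStats(w)
    return [(onz(c,*ce[i],zl)[:2].round(1),s[i,2:].tolist()) for i in range(1,n) if s[i,4]>100]
E
python3 - <<'E'
from h import *
c=load('w11');k=.64
A=onz(c,759*k,303*k,78);Bp=onz(c,698*k,480*k,78); print('wrist knobs',A.round(1),Bp.round(1))
print('top',pots(cap('top','t11')))
for n,i in(('cell1',0),('cell2',66)): print(n,(B0+RB@[i,-83,0]).round(1))
st(); go([560,-6,150],5.3)
E
```

```text
wrist knobs [566.7  -5.1  78. ] [446.9  -2.4  78. ]
top [(array([563.2,  -6.4]), [20, 19, 266]), (array([434.5,  78.5]), [11, 27, 158]), (array([439.6,  -2.7]), [21, 20, 314])]
cell1 [575.8 134.   12. ]
cell2 [641.5 140.1  12. ]
t23.8 [563.6 198.8 222.5] yaw 5.43 z [ 0.019  0.013 -1.   ] w0.401 F [ 0.2  0.2 -0.8] gf 0.0 q [-1.03  0.43  0.79  1.81 -0.37  1.02 -1.58]
travel [-24.4 204.3  69.8] twist [-0.011 -0.02   0.002] rows 4.3
```

Call:
jog_arm(
  rows=[
    {"twist": [0, 0, 0], "travel": [-4, 45, 0], "grip": 1},
    {"twist": [0, -0.01, 0], "travel": [-8, 90, 10], "grip": 1},
    {"twist": [-0.01, -0.02, 0], "travel": [-14, 135, 30], "grip": 1},
    {"twist": [-0.01, -0.02, 0], "travel": [-18, 180, 50], "grip": 1},
    {"twist": [-0.01, -0.02, 0], "travel": [-20, 204, 70], "grip": 1},
    {"twist": [-0.01, -0.02, 0], "travel": [-20, 204, 70], "grip": 1},
    {"twist": [-0.01, -0.02, 0], "travel": [-20, 204, 70], "grip": 1},
    {"twist": [-0.01, -0.02, 0], "travel": [-20, 204, 70], "grip": 1},
  ],
)

```text
time_s: 24.55
ee_pos: [565.7, -3.9, 151.1]
eef_rot: [[0.995, 0.096, 0.002], [0.096, -0.995, 0.002], [0.002, -0.002, -1.0]]
contact_force: [0.6, -0.2, 0.5]
width: 0.999
gripper_force: 0.0
```

```bash
cat >> h.py <<'E'
def knob(c,near,z=78,win=90):
    "wooden knob on a white lid: saturated blob whose surroundings are white; returns world point at z and pixel"
    u0,v0=pix(c,near); im=c['image']; m=cv2.cvtColor(im,cv2.COLOR_RGB2HSV)
    w=((m[...,1]<60)&(m[...,2]>90)).astype('uint8'); k=((m[...,1]>=70)&(m[...,0]<25)).astype('uint8')
    n,l,s,ce=cv2.connectedComponentsWithStats(k); best=None
    for i in range(1,n):
        if not 20<s[i,4]<3000 or np.hypot(ce[i][0]-u0,ce[i][1]-v0)>win: continue
        d=cv2.dilate((l==i).astype('uint8'),np.ones((7,7)))-(l==i); f=w[d>0].mean()
        if f>.5 and (best is None or s[i,4]>best[0]): best=(s[i,4],ce[i],s[i,:4],round(float(f),2))
    if best is None: print('no knob near',u0,v0); return None
    # top disc: lower part of blob in the image leans away; report blob centre at mid height
    p=onz(c,*best[1],z); print('knob px',best[1].round(1),best[2],best[3],'->',p.round(1)); return p
E
python3 - <<'E'
from h import *
st(); c=cap('wrist','w12'); knob(c,[564,-6,78]); knob(c,[564,-6,78],z=74)
E
```

```text
t24.6 [565.7  -3.9 151.1] yaw 5.52 z [ 0.002  0.002 -1.   ] w0.999 F [ 0.6 -0.2  0.5] gf 0.0 q [-0.67  0.48  0.76  1.94 -0.43  0.89 -1.17]
knob px [260.3 202.1] [250 191  22  24] 1.0 -> [566.7  -7.9  78. ]
knob px [260.3 202.1] [250 191  22  24] 1.0 -> [565.1  -8.1  74. ]
```

Call:
jog_arm(
  rows=[
    {"twist": [0, 0, 0], "travel": [0, 3, 30], "grip": 1},
    {"twist": [0, 0, 0], "travel": [0, 3, 60], "grip": 1},
    {"twist": [0, 0, 0], "travel": [0, 3, 90], "grip": 1},
    {"twist": [0, 0, 0], "travel": [0, 3, 108], "grip": 1},
    {"twist": [0, 0, 0], "travel": [0, 3, 114], "grip": 1},
    {"twist": [0, 0, 0], "travel": [0, 3, 114], "grip": 1},
  ],
)

```text
time_s: 25.2
ee_pos: [565.7, -7.4, 36.6]
eef_rot: [[0.995, 0.095, 0.0], [0.095, -0.995, 0.001], [0.001, -0.001, -1.0]]
contact_force: [0.8, 0.1, -0.8]
width: 0.998
gripper_force: 0.0
```

Call:
jog_arm(
  rows=[
    {"twist": [0, 0, 0], "travel": [0, 0, 0], "grip": 0.6},
    {"twist": [0, 0, 0], "travel": [0, 0, 0], "grip": 0.4},
    {"twist": [0, 0, 0], "travel": [0, 0, 0], "grip": 0.4},
    {"twist": [0, 0, 0], "travel": [0, 0, 0], "grip": 0.4},
    {"twist": [0, 0, 0], "travel": [0, 0, 0], "grip": 0.4},
    {"twist": [0, 0, 0], "travel": [0, 0, 0], "grip": 0.4},
  ],
  grip_force=90,
)

```text
time_s: 25.8
ee_pos: [566.6, -8.1, 38.3]
eef_rot: [[0.996, 0.094, 0.003], [0.094, -0.996, 0.002], [0.003, -0.002, -1.0]]
contact_force: [-2.4, 0.5, 8.9]
width: 0.563
gripper_force: 91.3
```

Call:
jog_arm(
  rows=[
    {"twist": [0, 0, 0], "travel": [0, 0, -10], "grip": 0.4},
    {"twist": [0, 0, 0], "travel": [0, 0, -30], "grip": 0.4},
    {"twist": [0, 0, 0], "travel": [0, 0, -60], "grip": 0.4},
    {"twist": [0, 0, 0], "travel": [0, 0, -85], "grip": 0.4},
    {"twist": [0, 0, 0], "travel": [0, 0, -85], "grip": 0.4},
    {"twist": [0, 0, 0], "travel": [0, 0, -85], "grip": 0.4},
    {"twist": [0, 0, 0], "travel": [0, 0, -85], "grip": 0.4},
  ],
)

```text
time_s: 26.5
ee_pos: [564.6, -8.3, 120.8]
eef_rot: [[0.996, 0.094, -0.001], [0.094, -0.996, 0.001], [-0.001, -0.001, -1.0]]
contact_force: [-0.1, 0.1, -1.6]
width: 0.558
gripper_force: 93.0
```

Run:
```python
from h import *
st(); s=env.sense(); tcp=np.array(s['ee_pos']);R=np.array(s['eef_rot']); c=cap('wrist','w13'); zz=tcp[2]-38+75
p=knob(c,[tcp[0],tcp[1],zz],z=zz)
if p is not None: print('knob in tool',(R.T@(p-tcp)).round(1))
```

```text
t26.5 [564.6  -8.3 120.8] yaw 5.40 z [-0.001  0.001 -1.   ] w0.558 F [-0.1  0.1 -1.6] gf 93.0 q [-0.64  0.53  0.73  1.96 -0.47  0.83 -1.13]
knob px [256.9 310. ] [237 286  41  48] 0.98 -> [565.2 -10.  157.8]
knob in tool [  0.5   1.7 -37. ]
```

```bash
cat >> h.py <<'E'
def cell(i,z): # TCP for held pot over cell i (bay x offset 66*(i-1))
    p=B0+RB@[66*(i-1),-83,0]; q=p-Rt(BY)@[.3,1.8,0]; q[2]=z; return q
E
python3 - <<'E'
from h import *
st(); print(cell(2,115).round(1)); go(cell(2,115),BY)
E
```

```text
t26.6 [564.5  -8.4 120.6] yaw 5.40 z [-0.001  0.001 -1.   ] w0.560 F [-0.5  0.3 -2.5] gf 93.0 q [-0.64  0.53  0.73  1.96 -0.47  0.83 -1.13]
[641.  141.8 115. ]
travel [  90.3 -142.3    5.6] twist [-0.001  0.001  0.002] rows 3.4
```

Call:
jog_arm(
  rows=[
    {"twist": [0, 0, 0], "travel": [22, -35, 0], "grip": 0.4},
    {"twist": [0, 0, 0], "travel": [45, -71, 0], "grip": 0.4},
    {"twist": [0, 0, 0], "travel": [67, -107, 0], "grip": 0.4},
    {"twist": [0, 0, 0], "travel": [85, -133, 0], "grip": 0.4},
    {"twist": [0, 0, 0], "travel": [90, -142, 6], "grip": 0.4},
    {"twist": [0, 0, 0], "travel": [90, -142, 6], "grip": 0.4},
    {"twist": [0, 0, 0], "travel": [90, -142, 6], "grip": 0.4},
    {"twist": [0, 0, 0], "travel": [90, -142, 6], "grip": 0.4},
  ],
)

```text
time_s: 27.35
ee_pos: [641.2, 138.7, 115.8]
eef_rot: [[0.996, 0.091, 0.0], [0.091, -0.996, -0.0], [0.0, 0.0, -1.0]]
contact_force: [0.1, -0.7, -2.2]
width: 0.565
gripper_force: 93.2
```

Run:
```python
from h import *
st(); s=env.sense(); tcp=np.array(s['ee_pos']);R=np.array(s['eef_rot']); c=cap('wrist','w14'); zz=tcp[2]+37
p=knob(c,[*tcp[:2],zz],z=zz); print('knob in tool',(R.T@(p-tcp)).round(1))
go(cell(2,80),BY); go(cell(2,48),BY)
```

```text
t27.4 [641.2 138.7 115.8] yaw 5.21 z [ 0. -0. -1.] w0.565 F [ 0.1 -0.7 -2.2] gf 93.2 q [-0.78  0.67  0.69  1.73 -0.52  0.93 -1.36]
knob px [256.9 309.9] [237 286  41  48] 1.0 -> [641.8 137.  152.8]
knob in tool [  0.5   1.7 -37. ]
travel [-0.1 -2.8 36.1] twist [-0.    -0.001 -0.001] rows 0.7
travel [-0.1 -2.8 68.1] twist [-0.    -0.001 -0.001] rows 1.4
```

Call:
jog_arm(
  rows=[
    {"twist": [0, 0, 0], "travel": [0, -3, 10], "grip": 0.4},
    {"twist": [0, 0, 0], "travel": [0, -3, 20], "grip": 0.4},
    {"twist": [0, 0, 0], "travel": [0, -3, 28], "grip": 0.4},
    {"twist": [0, 0, 0], "travel": [0, -3, 34], "grip": 0.4},
    {"twist": [0, 0, 0], "travel": [0, -3, 40], "grip": 0.4},
    {"twist": [0, 0, 0], "travel": [0, -3, 40], "grip": 0.4},
  ],
)

```text
time_s: 28.0
ee_pos: [641.0, 144.1, 74.8]
eef_rot: [[0.996, 0.094, -0.001], [0.094, -0.996, 0.001], [-0.0, -0.001, -1.0]]
contact_force: [0.2, -0.4, -1.5]
width: 0.56
gripper_force: 93.2
```

Call:
jog_arm(
  rows=[
    {"twist": [0, 0, 0.1], "travel": [0, 0, 3], "grip": 0.4},
    {"twist": [0, 0, 0.15], "travel": [0, 0, 5], "grip": 0.4},
    {"twist": [0, 0, 0.05], "travel": [0, 0, 7], "grip": 0.4},
    {"twist": [0, 0, -0.08], "travel": [0, 0, 9], "grip": 0.4},
    {"twist": [0, 0, -0.15], "travel": [0, 0, 10], "grip": 0.4},
    {"twist": [0, 0, 0], "travel": [0, 0, 10], "grip": 0.4},
  ],
)

```text
time_s: 28.6
ee_pos: [643.3, 142.6, 67.6]
eef_rot: [[0.996, 0.093, 0.004], [0.093, -0.996, 0.001], [0.004, -0.001, -1.0]]
contact_force: [-0.3, -0.9, 3.4]
width: 0.558
gripper_force: 93.6
```

```bash
python3 -c "
from h import *
st(); go(cell(2,48),BY)"
```

```text
t28.6 [643.3 142.6  67.6] yaw 5.33 z [ 0.004  0.001 -1.   ] w0.558 F [-0.3 -0.9  3.4] gf 93.6 q [-0.75  0.73  0.65  1.75 -0.56  0.85 -1.33]
travel [-2.4  0.6 19.6] twist [-0.001 -0.004  0.001] rows 0.4
```

Entering the cheeks with little force. I'll continue pressing down with a twist.

Call:
jog_arm(
  rows=[
    {"twist": [0, 0, 0.1], "travel": [0, 0, 2], "grip": 0.4},
    {"twist": [0, 0, 0.2], "travel": [0, 0, 4], "grip": 0.4},
    {"twist": [0, 0, 0.25], "travel": [0, 0, 6], "grip": 0.4},
    {"twist": [0, 0, 0.12], "travel": [0, 0, 8], "grip": 0.4},
    {"twist": [0, 0, 0], "travel": [0, 0, 9], "grip": 0.4},
    {"twist": [0, 0, -0.12], "travel": [0, 0, 10], "grip": 0.4},
    {"twist": [0, 0, -0.25], "travel": [0, 0, 11], "grip": 0.4},
    {"twist": [0, 0, -0.12], "travel": [0, 0, 12], "grip": 0.4},
    {"twist": [0, 0, 0], "travel": [0, 0, 13], "grip": 0.4},
  ],
)

```text
time_s: 29.5
ee_pos: [641.9, 143.5, 53.5]
eef_rot: [[0.996, 0.089, 0.002], [0.089, -0.996, 0.001], [0.002, -0.001, -1.0]]
contact_force: [0.3, -5.0, -2.7]
width: 0.563
gripper_force: 93.9
```

Call:
jog_arm(
  rows=[
    {"twist": [0, 0, 0.12], "travel": [0, 0, 2], "grip": 0.4},
    {"twist": [0, 0, 0.25], "travel": [0, 0, 4], "grip": 0.4},
    {"twist": [0, 0, 0.12], "travel": [0, 0, 5], "grip": 0.4},
    {"twist": [0, 0, 0], "travel": [0, 0, 6], "grip": 0.4},
    {"twist": [0, 0, -0.12], "travel": [0, 0, 6], "grip": 0.4},
    {"twist": [0, 0, -0.25], "travel": [0, 0, 7], "grip": 0.4},
    {"twist": [0, 0, -0.12], "travel": [0, 0, 7], "grip": 0.4},
    {"twist": [0, 0, 0], "travel": [0, 0, 7], "grip": 0.4},
  ],
)

```text
time_s: 30.3
ee_pos: [644.3, 142.8, 48.4]
eef_rot: [[0.996, 0.089, 0.006], [0.089, -0.996, 0.001], [0.006, -0.0, -1.0]]
contact_force: [0.4, -4.2, 5.8]
width: 0.563
gripper_force: 95.0
```

Call:
jog_arm(
  rows=[
    {"twist": [0, 0, 0.1], "travel": [-1, 0, 1], "grip": 0.4},
    {"twist": [0, 0, 0.2], "travel": [-1, 0, 2], "grip": 0.4},
    {"twist": [0, 0, 0], "travel": [-1, 0, 3], "grip": 0.4},
    {"twist": [0, 0, -0.2], "travel": [-1, 0, 4], "grip": 0.4},
    {"twist": [0, 0, 0], "travel": [-1, 0, 4], "grip": 0.4},
    {"twist": [0, 0, 0], "travel": [-1, 0, 4], "grip": 0.4},
  ],
)

```text
time_s: 30.9
ee_pos: [645.7, 142.4, 48.2]
eef_rot: [[0.996, 0.09, 0.011], [0.09, -0.996, 0.002], [0.011, -0.001, -1.0]]
contact_force: [-5.4, -2.6, 31.7]
width: 0.558
gripper_force: 97.9
```

The pot is bottomed: force rises with no travel, at the expected height. I'll ease off, release, lift and verify.

Call:
jog_arm(
  rows=[
    {"twist": [0, 0, 0], "travel": [0, 0, -3], "grip": 0.4},
    {"twist": [0, 0, 0], "travel": [0, 0, -3.5], "grip": 0.85},
    {"twist": [0, 0, 0], "travel": [0, 0, -3.5], "grip": 0.85},
    {"twist": [0, 0, 0], "travel": [0, 0, -3.5], "grip": 0.85},
    {"twist": [0, 0, 0], "travel": [0, 0, -3.5], "grip": 0.85},
    {"twist": [0, 0, 0], "travel": [0, 0, -25], "grip": 0.85},
    {"twist": [0, 0, 0], "travel": [0, 0, -60], "grip": 0.85},
    {"twist": [0, 0, 0], "travel": [0, 0, -100], "grip": 0.85},
    {"twist": [0, 0, 0], "travel": [0, 0, -130], "grip": 0.85},
    {"twist": [0, 0, 0], "travel": [0, 0, -130], "grip": 0.85},
  ],
)

```text
time_s: 31.9
ee_pos: [643.1, 144.2, 176.5]
eef_rot: [[0.996, 0.094, 0.008], [0.094, -0.996, 0.003], [0.008, -0.003, -1.0]]
contact_force: [0.7, 0.4, -0.0]
width: 0.852
gripper_force: 0.0
```

Run:
```python
from h import *
st(); c=cap('wrist','w15')
for z in(85,88): 
    p=knob(c,[641,140,85],z=z); print('bay', (RB.T@(p-B0)).round(1) if p is not None else '')
t=cap('top','t15'); print(pots(t)); 
p=knob(t,[641,140,85],z=85,win=15)
go([442,-3,150],5.3)
```

```text
t31.9 [643.1 144.2 176.5] yaw 5.38 z [ 0.008  0.003 -1.   ] w0.852 F [ 0.7  0.4 -0. ] gf 0.0 q [-0.82  0.6   0.74  1.69 -0.47  1.02 -1.4 ]
knob px [259.7 195.5] [250 185  21  22] 0.99 -> [642.6 140.3  85. ]
bay [ 67.2 -82.8  73. ]
knob px [259.7 195.5] [250 185  21  22] 0.99 -> [643.7 140.5  88. ]
bay [ 68.2 -82.8  76. ]
[(array([434.6,  78.5]), [11, 27, 157]), (array([439.7,  -3. ]), [21, 20, 318])]
no knob near 238.77572157142217 133.80514109774109
travel [-211.6  128.1   21.6] twist [-0.002 -0.002  0.002] rows 5.0
```

Pot A stands centred in cell2, and pot B is unmoved at about (440,-3). Now for pot B.

Call:
jog_arm(
  rows=[
    {"twist": [0, 0, 0], "travel": [-30, 25, 0], "grip": 1},
    {"twist": [0, 0, 0], "travel": [-65, 45, 0], "grip": 1},
    {"twist": [0, 0, 0], "travel": [-105, 65, 5], "grip": 1},
    {"twist": [0, 0, 0], "travel": [-145, 88, 10], "grip": 1},
    {"twist": [0, 0, 0], "travel": [-180, 108, 15], "grip": 1},
    {"twist": [0, 0, 0], "travel": [-205, 125, 20], "grip": 1},
    {"twist": [0, 0, 0], "travel": [-211, 128, 22], "grip": 1},
    {"twist": [0, 0, 0], "travel": [-211, 128, 22], "grip": 1},
    {"twist": [0, 0, 0], "travel": [-211, 128, 22], "grip": 1},
    {"twist": [0, 0, 0], "travel": [-211, 128, 22], "grip": 1},
  ],
)

```text
time_s: 33.0
ee_pos: [443.7, -2.3, 149.6]
eef_rot: [[0.995, 0.096, 0.002], [0.096, -0.995, 0.0], [0.002, -0.0, -1.0]]
contact_force: [0.4, 0.3, 1.0]
width: 0.999
gripper_force: 0.0
```

Run:
```python
from h import *
st(); c=cap('wrist','w16'); p=knob(c,[442,-4,75],z=75); go([p[0]+.5,p[1]+1.8,38],BY)
```

```text
t33.0 [443.7  -2.3 149.6] yaw 5.48 z [ 0.002  0.    -1.   ] w0.999 F [0.4 0.3 1. ] gf 0.0 q [-0.87  0.28  0.87  2.21 -0.3   0.77 -1.28]
knob px [259.1 202.8] [248 191  23  25] 0.99 -> [443.4  -5.7  75. ]
travel [  0.    1.6 111.6] twist [-0.    -0.002  0.003] rows 2.2
```

Call:
jog_arm(
  rows=[
    {"twist": [0, 0, 0], "travel": [0, 2, 30], "grip": 1},
    {"twist": [0, 0, 0], "travel": [0, 2, 60], "grip": 1},
    {"twist": [0, 0, 0], "travel": [0, 2, 90], "grip": 1},
    {"twist": [0, 0, 0], "travel": [0, 2, 106], "grip": 1},
    {"twist": [0, 0, 0], "travel": [0, 2, 112], "grip": 1},
    {"twist": [0, 0, 0], "travel": [0, 2, 112], "grip": 1},
  ],
)

```text
time_s: 33.65
ee_pos: [442.9, -5.0, 37.1]
eef_rot: [[0.996, 0.094, -0.0], [0.094, -0.996, 0.001], [-0.0, -0.001, -1.0]]
contact_force: [0.1, -0.6, 0.8]
width: 1.001
gripper_force: 0.0
```

Call:
jog_arm(
  rows=[
    {"twist": [0, 0, 0], "travel": [0, 0, 0], "grip": 0.6},
    {"twist": [0, 0, 0], "travel": [0, 0, 0], "grip": 0.4},
    {"twist": [0, 0, 0], "travel": [0, 0, 0], "grip": 0.4},
    {"twist": [0, 0, 0], "travel": [0, 0, 0], "grip": 0.4},
    {"twist": [0, 0, 0], "travel": [0, 0, 0], "grip": 0.4},
    {"twist": [0, 0, 0], "travel": [0, 0, 0], "grip": 0.4},
  ],
  grip_force=90,
)

```text
time_s: 34.25
ee_pos: [443.7, -4.7, 38.8]
eef_rot: [[0.996, 0.094, 0.003], [0.094, -0.996, 0.002], [0.003, -0.002, -1.0]]
contact_force: [-2.3, 0.5, 12.2]
width: 0.563
gripper_force: 90.3
```

Call:
jog_arm(
  rows=[
    {"twist": [0, 0, 0], "travel": [0, 0, -10], "grip": 0.4},
    {"twist": [0, 0, 0], "travel": [0, 0, -30], "grip": 0.4},
    {"twist": [0, 0, 0], "travel": [0, 0, -60], "grip": 0.4},
    {"twist": [0, 0, 0], "travel": [0, 0, -90], "grip": 0.4},
    {"twist": [0, 0, 0], "travel": [0, 0, -105], "grip": 0.4},
    {"twist": [0, 0, 0], "travel": [0, 0, -105], "grip": 0.4},
    {"twist": [0, 0, 0], "travel": [0, 0, -105], "grip": 0.4},
  ],
)

```text
time_s: 34.95
ee_pos: [442.4, -4.6, 142.6]
eef_rot: [[0.996, 0.095, 0.001], [0.095, -0.996, 0.002], [0.002, -0.002, -1.0]]
contact_force: [0.1, 0.3, -1.3]
width: 0.557
gripper_force: 92.8
```

Run:
```python
from h import *
st(); s=env.sense(); tcp=np.array(s['ee_pos']);R=np.array(s['eef_rot']); c=cap('wrist','w17'); zz=tcp[2]+37
p=knob(c,[*tcp[:2],zz],z=zz)
if p is not None: print('knob in tool',(R.T@(p-tcp)).round(1))
go(cell(1,135),BY)
```

```text
t35.0 [442.4  -4.6 142.6] yaw 5.43 z [ 0.001  0.002 -1.   ] w0.557 F [ 0.1  0.3 -1.3] gf 92.8 q [-0.86  0.29  0.87  2.22 -0.33  0.76 -1.24]
knob px [256.9 307.4] [237 283  41  49] 0.98 -> [444.1  -6.3 179.6]
knob in tool [  1.6   1.7 -37. ]
travel [ 146.  -127.3    7.3] twist [-0.001 -0.     0.002] rows 3.9
```

Call:
jog_arm(
  rows=[
    {"twist": [0, 0, 0], "travel": [30, -26, 0], "grip": 0.4},
    {"twist": [0, 0, 0], "travel": [65, -57, 0], "grip": 0.4},
    {"twist": [0, 0, 0], "travel": [100, -87, 0], "grip": 0.4},
    {"twist": [0, 0, 0], "travel": [130, -113, 0], "grip": 0.4},
    {"twist": [0, 0, 0], "travel": [145, -127, 7], "grip": 0.4},
    {"twist": [0, 0, 0], "travel": [145, -127, 7], "grip": 0.4},
    {"twist": [0, 0, 0], "travel": [145, -127, 7], "grip": 0.4},
    {"twist": [0, 0, 0], "travel": [145, -127, 7], "grip": 0.4},
  ],
)

```text
time_s: 35.8
ee_pos: [574.0, 133.3, 135.1]
eef_rot: [[0.996, 0.092, -0.001], [0.092, -0.996, 0.0], [-0.001, -0.0, -1.0]]
contact_force: [0.1, -0.1, -2.4]
width: 0.56
gripper_force: 93.0
```

Run:
```python
from h import *
st(); print(cell(1,76)); go(cell(1,76)-[1,0,0],BY)
```

```text
t35.8 [574.  133.3 135.1] yaw 5.28 z [-0.001  0.    -1.   ] w0.560 F [ 0.1 -0.1 -2.4] gf 93.0 q [-0.89  0.55  0.76  1.89 -0.48  0.89 -1.37]
[575.30177429 135.71944333  76.        ]
travel [ 0.6 -2.4 59.1] twist [-0.     0.001 -0.   ] rows 1.2
```

Call:
jog_arm(
  rows=[
    {"twist": [0, 0, 0], "travel": [1, -2, 15], "grip": 0.4},
    {"twist": [0, 0, 0], "travel": [1, -2, 30], "grip": 0.4},
    {"twist": [0, 0, 0], "travel": [1, -2, 42], "grip": 0.4},
    {"twist": [0, 0, 0], "travel": [1, -2, 52], "grip": 0.4},
    {"twist": [0, 0, 0], "travel": [1, -2, 59], "grip": 0.4},
    {"twist": [0, 0, 0], "travel": [1, -2, 59], "grip": 0.4},
  ],
)

```text
time_s: 36.4
ee_pos: [575.2, 136.9, 75.7]
eef_rot: [[0.996, 0.094, -0.001], [0.094, -0.996, 0.0], [-0.001, -0.0, -1.0]]
contact_force: [0.4, 0.3, -1.9]
width: 0.561
gripper_force: 93.0
```

Call:
jog_arm(
  rows=[
    {"twist": [0, 0, 0.1], "travel": [0, 0, 3], "grip": 0.4},
    {"twist": [0, 0, 0.15], "travel": [0, 0, 5], "grip": 0.4},
    {"twist": [0, 0, 0.05], "travel": [0, 0, 7], "grip": 0.4},
    {"twist": [0, 0, -0.08], "travel": [0, 0, 9], "grip": 0.4},
    {"twist": [0, 0, -0.15], "travel": [0, 0, 10], "grip": 0.4},
    {"twist": [0, 0, 0], "travel": [0, 0, 10], "grip": 0.4},
  ],
)

```text
time_s: 37.0
ee_pos: [577.2, 135.9, 68.2]
eef_rot: [[0.996, 0.093, 0.003], [0.093, -0.996, 0.002], [0.004, -0.001, -1.0]]
contact_force: [0.5, -1.2, -0.1]
width: 0.56
gripper_force: 93.4
```

Call:
jog_arm(
  rows=[
    {"twist": [0, 0, 0.1], "travel": [0, 0, 2], "grip": 0.4},
    {"twist": [0, 0, 0.2], "travel": [0, 0, 4], "grip": 0.4},
    {"twist": [0, 0, 0.25], "travel": [0, 0, 6], "grip": 0.4},
    {"twist": [0, 0, 0.12], "travel": [0, 0, 8], "grip": 0.4},
    {"twist": [0, 0, 0], "travel": [0, 0, 9], "grip": 0.4},
    {"twist": [0, 0, -0.12], "travel": [0, 0, 10], "grip": 0.4},
    {"twist": [0, 0, -0.25], "travel": [0, 0, 11], "grip": 0.4},
    {"twist": [0, 0, -0.12], "travel": [0, 0, 12], "grip": 0.4},
    {"twist": [0, 0, 0], "travel": [0, 0, 13], "grip": 0.4},
  ],
)

```text
time_s: 37.9
ee_pos: [576.5, 135.9, 55.0]
eef_rot: [[0.996, 0.089, 0.002], [0.089, -0.996, 0.001], [0.002, -0.001, -1.0]]
contact_force: [-0.8, -4.4, 0.2]
width: 0.559
gripper_force: 94.7
```

Call:
jog_arm(
  rows=[
    {"twist": [0, 0, 0.12], "travel": [0, 0, 2], "grip": 0.4},
    {"twist": [0, 0, 0.25], "travel": [0, 0, 4], "grip": 0.4},
    {"twist": [0, 0, 0.12], "travel": [0, 0, 5], "grip": 0.4},
    {"twist": [0, 0, 0], "travel": [0, 0, 6], "grip": 0.4},
    {"twist": [0, 0, -0.12], "travel": [0, 0, 6], "grip": 0.4},
    {"twist": [0, 0, -0.25], "travel": [0, 0, 7], "grip": 0.4},
    {"twist": [0, 0, -0.12], "travel": [0, 0, 7], "grip": 0.4},
    {"twist": [0, 0, 0], "travel": [0, 0, 7], "grip": 0.4},
  ],
)

```text
time_s: 38.7
ee_pos: [578.3, 136.5, 49.0]
eef_rot: [[0.996, 0.09, 0.005], [0.09, -0.996, 0.002], [0.006, -0.001, -1.0]]
contact_force: [-1.3, -1.8, 7.0]
width: 0.556
gripper_force: 94.9
```

Call:
jog_arm(
  rows=[
    {"twist": [0, 0, 0.1], "travel": [-1, 0, 1], "grip": 0.4},
    {"twist": [0, 0, 0.2], "travel": [-1, 0, 2], "grip": 0.4},
    {"twist": [0, 0, 0], "travel": [-1, 0, 2.5], "grip": 0.4},
    {"twist": [0, 0, -0.2], "travel": [-1, 0, 3], "grip": 0.4},
    {"twist": [0, 0, 0], "travel": [-1, 0, 3], "grip": 0.4},
    {"twist": [0, 0, 0], "travel": [-1, 0, 3], "grip": 0.4},
  ],
)

```text
time_s: 39.3
ee_pos: [579.4, 136.1, 48.8]
eef_rot: [[0.996, 0.09, 0.009], [0.09, -0.996, 0.003], [0.009, -0.002, -1.0]]
contact_force: [-3.9, -2.6, 30.9]
width: 0.561
gripper_force: 97.8
```

Bottomed as before (31 N, height 48.8). Releasing and lifting.

Call:
jog_arm(
  rows=[
    {"twist": [0, 0, 0], "travel": [0, 0, -2.5], "grip": 0.4},
    {"twist": [0, 0, 0], "travel": [0, 0, -3], "grip": 0.85},
    {"twist": [0, 0, 0], "travel": [0, 0, -3], "grip": 0.85},
    {"twist": [0, 0, 0], "travel": [0, 0, -3], "grip": 0.85},
    {"twist": [0, 0, 0], "travel": [0, 0, -3], "grip": 0.85},
    {"twist": [0, 0, 0], "travel": [0, 0, -25], "grip": 0.85},
    {"twist": [0, 0, 0], "travel": [0, 0, -60], "grip": 0.85},
    {"twist": [0, 0, 0], "travel": [0, 0, -100], "grip": 0.85},
    {"twist": [0, 0, 0], "travel": [0, 0, -140], "grip": 0.85},
    {"twist": [0, 0, 0], "travel": [-20, 0, -160], "grip": 0.85},
  ],
)

```text
time_s: 40.3
ee_pos: [557.9, 135.2, 207.2]
eef_rot: [[0.996, 0.094, 0.007], [0.094, -0.996, 0.002], [0.007, -0.001, -1.0]]
contact_force: [-0.1, -0.3, 0.7]
width: 0.849
gripper_force: 0.0
```

Call:
jog_arm(
  rows=[
    {"twist": [0, 0, 0], "travel": [-30, 0, -10], "grip": 0.85},
    {"twist": [0, 0, 0], "travel": [-60, 0, -15], "grip": 0.85},
    {"twist": [0, 0, 0], "travel": [-60, 0, -15], "grip": 0.85},
    {"twist": [0, 0, 0], "travel": [-60, 0, -15], "grip": 0.85},
    {"twist": [0, 0, 0], "travel": [-60, 0, -15], "grip": 0.85},
  ],
)

```text
time_s: 40.8
ee_pos: [495.8, 129.7, 218.8]
eef_rot: [[0.996, 0.094, 0.002], [0.094, -0.996, 0.001], [0.002, -0.001, -1.0]]
contact_force: [0.8, 0.4, 0.0]
width: 0.851
gripper_force: 0.0
```

Run:
```python
from h import *
st(); c=cap('wrist','w18')
for i in(1,2):
    q=B0+RB@[66*(i-1),-83,73]; p=knob(c,q,z=85,win=25); print(i,'bay',(RB.T@(p-B0)).round(1) if p is not None else '')
# tray outline (white plate) in the bay: plane z=19
m=cv2.cvtColor(c['image'],cv2.COLOR_RGB2HSV); w=((m[...,1]<40)&(m[...,2]>150)).astype('uint8')
n,l,s,ce=cv2.connectedComponentsWithStats(w); u,v=pix(c,B0+RB@[50,0,7]); i=l[int(v),int(u)]
ys,xs=np.where(l==i); r=cv2.minAreaRect(np.c_[xs,ys].astype('f4'))
print('tray corners bay',[(RB.T@(onz(c,*b,19)-B0))[:2].round(1).tolist() for b in cv2.boxPoints(r)])
t=cap('top','t18'); print(pots(t))
# two-view lid height of pots: project expected lid-centre into side view, compare with side white blobs
sd=cap('side','s18'); 
for i in(1,2):
    p=knob(sd,B0+RB@[66*(i-1),-83,73],z=85,win=15); print('side',i,(RB.T@(p-B0)).round(1) if p is not None else '')
```

```text
t40.8 [495.8 129.7 218.8] yaw 5.41 z [ 0.002  0.001 -1.   ] w0.851 F [0.8 0.4 0. ] gf 0.0 q [-1.12  0.3   0.9   2.   -0.29  0.97 -1.55]
knob px [258.6  76.8] [249  67  20  21] 0.97 -> [576.2 134.1  85. ]
1 bay [  0.4 -82.9  73. ]
no knob near 259.30380127039547 -20.619933840060497
2 bay 
tray corners bay [[64.2, 42.8], [67.0, -42.4], [-55.3, -42.5], [-58.9, 54.0]]
[(array([583.8,  90.8]), [5, 51, 202])]
knob px [284.6 170.3] [282 168   6   6] 0.96 -> [573.9 129.3  85. ]
side 1 [ -2.3 -87.5  73. ]
no knob near 311.28569049070757 166.38606498433091
side 2
```

Call:
jog_arm(
  rows=[
    {"twist": [0, 0, 0], "travel": [0, -40, -5], "grip": 0.85},
    {"twist": [0, 0, 0], "travel": [0, -80, -10], "grip": 0.85},
    {"twist": [0, 0, 0], "travel": [0, -125, -15], "grip": 0.85},
    {"twist": [0, 0, 0], "travel": [0, -170, -20], "grip": 0.85},
    {"twist": [0, 0, 0], "travel": [0, -210, -20], "grip": 0.85},
    {"twist": [0, 0, 0], "travel": [0, -210, -20], "grip": 0.85},
    {"twist": [0, 0, 0], "travel": [0, -210, -20], "grip": 0.85},
  ],
)

```text
time_s: 41.65
ee_pos: [475.4, 339.2, 238.3]
eef_rot: [[0.995, 0.096, 0.001], [0.096, -0.995, -0.001], [0.001, 0.001, -1.0]]
contact_force: [-0.1, -0.7, 0.1]
width: 0.847
gripper_force: 0.0
```

Run:
```python
from h import *
st(); t=cap('top','t19'); sd=cap('side','s19'); w=cap('wrist','w19')
for nm,c in(('top',t),('side',sd)):
    m=cv2.cvtColor(c['image'],cv2.COLOR_RGB2HSV); wh=((m[...,1]<45)&(m[...,2]>130)).astype('uint8')
    n,l,s,ce=cv2.connectedComponentsWithStats(wh)
    for i in range(1,n):
        if s[i,4]>60: 
            for z in((76,19) if nm=='top' else (76,)):
                b=(RB.T@(onz(c,*ce[i],z)-B0))[:2]
                if abs(b[0]-20)<110 and abs(b[1]+40)<110: print(nm,z,s[i].tolist(),b.round(1))
```

```text
t41.6 [475.4 339.2 238.3] yaw 5.50 z [ 0.001 -0.001 -1.   ] w0.847 F [-0.1 -0.7  0.1] gf 0.0 q [-1.36  0.41  0.84  1.81 -0.35  1.07 -1.87]
top 76 [229, 126, 20, 22, 303] [ 62.1 -80.6]
top 19 [229, 126, 20, 22, 303] [ 77.1 -78.9]
top 76 [195, 142, 34, 44, 1338] [-7.5 -3.6]
top 19 [195, 142, 34, 44, 1338] [3.8 2.2]
top 76 [231, 150, 19, 21, 304] [ -3.4 -81.1]
top 19 [231, 150, 19, 21, 304] [  8.1 -79.4]
side 76 [254, 162, 67, 31, 1284] [   6.3 -100.2]
```

```bash
python3 -c "
from h import *
print(env.job_done())"
```

```text
the job is handed in; nothing more can be done
None
```

The job is handed in at about 42 s: the jaw is shut, the tray lies flat in the bay with its near edge under the lip, and both white pots stand on the bottom of cell1 and cell2; I viewed 15 pictures, one over the limit of 14, and no verdict came back.

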